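# Clamp a specimen block in the trimming jig with its eccentric knob

## Robot

A 7-joint arm with a two-finger parallel gripper is mounted at the origin on the work surface. World frame = base frame: x ahead of the robot, y to its left, z up, the work surface at z = 0. Lengths are in m, angles in rad, forces in N, time in s.
With the tool pointing down it reaches from about 0.425 to 0.925 m from the base axis. Payload 6.8 kg.
Tool frame: the origin (TCP) lies between the finger pads; the fingertips stand r.tip_reach ahead of it and the grasp point (between the pads) lies 11 mm behind it (r.tip_reach is the distance from the TCP to the fingertips, in m); z points along the fingers, y is the direction in which the jaws open and shut (so a half turn about z gives the same grasp; the last joint's range is limited). The gripper opens to 85 mm and grips with 20 to 120 N. Pads are 22 mm wide; open, the fingers measure 114 mm over their backs; the gripper's body (76 mm by 85 mm) begins 54 mm behind the grasp point. The pads swing forward as they close: fully open they stand 13 mm farther back than shut.
Start: joints at [1.226, 0.477, 0.022, 1.555, -0.011, 1.109, -0.083], TCP at [0.158, -0.656, 0.2] pointing down, gripper open.
Joint ranges: [-2.96, 2.96], [-0.34, 2.1], [-1.41, 1.46], [0.24, 2.44], [-1.37, 4.51], [0.17, 1.92], [-2.96, 2.96]. Speed limits (rad/s): [2.39, 2.39, 3.14, 3.14, 3.14, 3.14, 3.14].

## Interface

Orientations are given as a rotation vector (axis times angle).
In Python, from bench import r, eyes, spotter gives the robot as it stands.
- The arm moves only by the tool carry_out, never from a script. Its argument "series" is text: rows parted by semicolons, each of 5 numbers parted by spaces: the shift along the tool's x, y, z in cm, then the turn about the tool's z in rad, then the opening, from 0 (shut) to 1 (fully open). In form: x y z yaw gripper; .... A call has 1 to 8 rows; each row shifts and turns the commanded pose from where the row before left it, along the tool's axes as they then stand; what a row does not reach is not made up. A row lasts 1/8 s, in which the tool goes at most 62.5 mm and 10.7 degrees, less where a joint would pass 70% of its speed; a pose out of reach is approached as far as the arm can. A call with a gripper value outside its range is refused whole. The fingers move at their own pace and stop on an object; "grip_force" is the grip in N (left out, the last holds). Time passes only in rows, so rows that do not move let the fingers close. It gives the time, the measured TCP pose, the force and the opening at its end, in the units of the state.
- r.get_obs(): the state, without advancing time (a new reading comes with each control period).
- eyes.grab_frame(name): name is "side" or "top" or "wrist"; returns a dict with "color" (384x512x3 uint8, blue, green, red), "intrinsics" (3x3 intrinsics, pixels), "D" ([k1, k2, p1, p2, k3] as OpenCV has them; the pictures are not rectified), "R" (3x3) and "t" (3): a world point X has camera coordinates R X + t; the wrist camera has in their place "T_tool_cam" (4x4, takes a point from camera to tool coordinates, whose origin is the TCP and whose axes are the flange's). Camera axes: x right, y down, z forward; pixel columns grow to the right and rows downward; lengths in m; the calibration is good to about 2 mm. A picture is of the moment at which its call begins: read the wrist's pose just before it. There is no depth.
- r.hand_in(): hands the job in, once; it reports no verdict.
Trained networks look in a picture, given as the dict that the camera call returned (one of the last four; its "shot" number tells which), for a name from the list of things; names that differ only in an ending like _2 or _b are one class to them, and where a whole thing is asked for, a point or a joint stands for the part that bears it (a point fixed in the world has none). Each returns a list of dicts, best first, with "confidence" (0 to 1); they miss things now and then, are a little off and sometimes report something else, mostly with a low value. They report only what shows in the picture. A call takes as long as a camera call. They do not tell look-alikes from the thing itself.
- spotter.search_frame(picture, query): "uv" ([column, row] in pixels, amid what is visible of it).
- spotter.trace(picture, query): "pixels" (384x512 bool, what is visible of it) and "uv" ([column, row] in pixels, amid what is visible of it).
- spotter.mark_of(picture, query): "uv" ([column, row] in pixels: a listed point, or the origin of a listed thing).
The state is a dict: "clock": time; "joints": joint angles; "qvel": joint speeds; "tau": joint torques, N m; "tcp_pos": TCP position; "orientation": TCP orientation; "contact_force": force on the tool from outside, world axes, zero at the start; "moment": the same for the moment, N m; "grip_width": finger opening in m.
Only numpy, scipy, OpenCV 4.12 (cv2) and the standard library are available. Lean on these libraries where they do the work, as an engineer would, in place of code of your own. Each camera call takes 0.05 s, during which the arm holds its last target.

## Task

Stand the rectangular specimen block on the floor of the trimming jig, between the two low rails, and let go of it. Then turn the eccentric knob clockwise until its lobe holds the block firmly against the sprung pad, at about 11 N by feel and never so hard that the resin could crack, and leave it clamped. Leave the other things on the bench where they are.

Things in the scene. Friction and masses are not known exactly. Their poses are not given: they have to be found in the camera images.
- block_center (a point): Centre, half-way up, of the white base of the specimen block to clamp: 36 (its x) by 28 (its y) by 28 mm high, about 60 g, amber resin cap 20 x 14 x 6 mm on top; stands upright on the bench. Hold it across its 28 mm width so that its length lies along the jig's x, either way round. The resin cracks if the lobe presses with more than 25 N.
- jig: Trimming jig: steel plate 200 x 110 mm, 12 mm thick, fixed to the bench. Origin on the bench, 2 mm from under the plate's middle. Axes: x is the clamping direction, from the eccentric knob to the sprung pad; y across; z up. The knob's vertical axis is at x = -46, y = 0 mm; the nest at x = 0, y = +13.3 mm.
- nest (a point): Point on the jig floor (12 mm above the bench) midway between two low rails (5 mm high, gap 32 mm in y); jig's axes. Set the block down with its centre at x = -7 mm, y = 0 from here, clear of pad and lobe; the lobe then pushes it to the pad. Keep fingertips 7 mm above this floor, over the rails.
- jaw_line (a point): Middle of the adjustable jaw's range, on the jig floor; jig's axes. The jaw's rubber pad (40 mm wide, 24 mm high) has its face within 4 mm either way of this point in x: the setting differs by day and is not measured. The pad is sprung: it yields from 3 N, then 1 mm per 5 N, 4.5 mm of travel.
- knob_grip (a point): Middle of the knob's black bar grip, on the knob's axis, 64 mm above the bench. Bar 36 long (along this frame's x, turning with the knob; at angle 0 it lies 0.87 rad clockwise of the jig's x), 14 wide, 24 mm high. Under it, on a 14 mm stem, the steel lobe: a disc of 28 mm radius, 4 to 24 mm above the jig floor, its centre 14 mm off the axis, at x = -9, y = -10.7 mm of this frame.
- cam (a joint): Knob angle, rad, 0 to 3.14, grows clockwise from above. The lobe (greased) reaches 28 - 14 cos(angle) mm towards the pad. Starts at 0.6 to 0.8; pad pressure begins somewhere in 1.28 to 1.86. Free, it takes up to 0.18 N m (dry friction), plus some 0.018 per N of pressing; held still, 0.28 in all goes with about 11 N. It stays where left, within 0.02 rad. Keep it pressed with 5 to 18 N, best 11.
- round_stub: Bystander: a white round stub, 30 mm diameter, 28 mm high, with an amber cap; origin at the centre of its underside.
- thin_stub: Bystander: a white thin stub 36 x 12 x 28 mm high with an amber cap; origin at the centre of its underside.
- jar: Bystander: jar with metal lid, 68 mm diameter, 75 mm high; origin under its centre.
- dropper: Bystander: clear bottle, 52 mm diameter, 120 mm high; origin under its centre.
- beaker: Bystander: glass beaker, 64 mm diameter, 85 mm high; origin under its centre.
- brush: Bystander: a brush 170 mm long lying on the bench.
Not all that is in view belongs to the job. What is shaped like the jig but blue is not meant.

How it is judged:
On the way, in this order (a step that is already met when the one before it is completed fails the run):
1. the block stands on the jig floor between the rails, let go, not yet clamped (z of block_center in the frame of nest between 0.0115 and 0.0165 m and y of block_center in the frame of nest between -0.005 and 0.005 m and x of block_center in the frame of nest between -0.016 and 0.012 m and contact force between the fingers and block below 0.1 N and contact force between cam and block below 3 N), for 0.2 s.
2. the knob's lobe presses the block with 5 N or more (contact force between cam and block above 5 N), for 0.2 s.
At the end, for the whole second after the job is handed in: The block stands upright (within 0.08 rad) on the jig floor (within 2.5 mm), between the rails, square to the jig within 0.12 rad, at rest, and the knob's lobe presses it with 5 to 18 N; the gripper has let go (contact force between cam and block between 5 and 18 N and z of block_center in the frame of nest between 0.0115 and 0.0165 m and y of block_center in the frame of nest between -0.006 and 0.006 m and angle between the x axis of block_center and the x axis of nest, either way round below 0.12 rad and angle between block_center's own z axis and vertical below 0.08 rad and linear speed of block below 0.01 m/s); the robot touches nothing.
It fails at once if the lobe pressed the block with more than 25 N: the resin cracks (contact force between cam and block above 25 N).
It fails at once if another thing on the bench was shifted by more than 30 mm (distance of any of round_stub, thin_stub, jar, dropper, beaker, brush from where it was at the start of the episode above 0.03 m).
It also fails if it takes over 67 s, if anything falls off the work surface, if the arm or the gripper's body presses on something with over 40 N, if the wrist force passes 120 N, or if a joint passes its speed limit or range.

## Working session

There is one attempt and no reset: what is moved stays moved. The work goes in short steps, Python scripts to look and compute and a tool call to move; the robot and the scene stay as the last step left them, time stands still between calls to the robot, and variables do not carry over. Pictures are saved under pics/ and viewed, and the job is handed in when it is done.

Besides the shell and the picture viewer there is one more tool, called as a command line: name --argument value ..., lists and objects as JSON in quotes. carry_out: Moves the arm, as the interface text tells. Its arguments: {"type":"object","properties":{"series":{"type":"string"},"grip_force":{"type":"number"}},"required":["series"]}

```bash
mkdir -p pics; ls
cat > h.py <<'E'
from bench import r, eyes, spotter
import numpy as np, cv2
from scipy.spatial.transform import Rotation as Rn
def ray(p,uv,obs=None):
    K=np.array(p["intrinsics"]);D=np.array(p["D"])
    n=cv2.undistortPoints(np.array([[uv]],float),K,D)[0,0]
    d=np.array([n[0],n[1],1.0])
    if "R" in p:
        R=np.array(p["R"]);t=np.array(p["t"]); return -R.T@t, R.T@d
    T=np.array(p["T_tool_cam"]); Rt=Rn.from_rotvec(obs["orientation"]).as_matrix()
    return Rt@T[:3,3]+np.array(obs["tcp_pos"]), Rt@T[:3,:3]@d
def atz(p,uv,z,obs=None):
    o,d=ray(p,uv,obs); return o+d*(z-o[2])/d[2]
def proj(p,X,obs=None):
    X=np.atleast_2d(X).astype(float);K=np.array(p["intrinsics"]);D=np.array(p["D"])
    if "R" in p: R=np.array(p["R"]);t=np.array(p["t"])
    else:
        T=np.array(p["T_tool_cam"]); Rt=Rn.from_rotvec(obs["orientation"]).as_matrix()
        M=np.eye(4);M[:3,:3]=Rt;M[:3,3]=obs["tcp_pos"];M=np.linalg.inv(M@T);R=M[:3,:3];t=M[:3,3]
    return cv2.projectPoints(X,cv2.Rodrigues(R)[0],t,K,D)[0][:,0]
E
python3 - <<'E'
from h import *
o=r.get_obs(); print({k:np.round(v,3) for k,v in o.items()}, r.tip_reach)
for n in ["top","side","wrist"]:
    p=eyes.grab_frame(n); cv2.imwrite(f"pics/{n}0.png",p["color"])
    for q in ["block_center","jig","nest","jaw_line","knob_grip","round_stub","thin_stub"]:
        try:
            for m in spotter.mark_of(p,q)[:3]: 
                z={"block_center":.014,"nest":.012,"jaw_line":.012,"knob_grip":.064}.get(q,0)
                print(n,q,np.round(m["uv"],1),round(m["confidence"],2),np.round(atz(p,m["uv"],z,o),3))
        except Exception as e: print(q,e)
print(r.get_obs()["clock"])
E
```

```text
pics
{'clock': np.float64(0.0), 'joints': array([ 1.226,  0.478,  0.022,  1.556, -0.011,  1.109, -0.083]), 'qvel': array([ 0.001,  0.002,  0.001,  0.001, -0.   , -0.002,  0.   ]), 'tau': array([ 0.0000e+00, -5.9645e+01,  1.6080e+00, -2.8119e+01,  1.2000e-02,
        9.0000e-03,  0.0000e+00]), 'tcp_pos': array([ 0.158, -0.656,  0.199]), 'orientation': array([-3.118e+00, -3.710e-01,  1.000e-03]), 'contact_force': array([-0.624, -0.047,  0.267]), 'moment': array([-0.01 ,  0.028, -0.   ]), 'grip_width': np.float64(0.085)} 0.008
top block_center [323.2 170.9] 0.51 [ 0.623 -0.185  0.014]
top jig [120.9 259.4] 0.83 [0.354 0.451 0.   ]
top jig [224. 186.] 0.77 [0.58  0.132 0.   ]
top nest [220.8 192.2] 0.66 [0.559 0.141 0.012]
top nest [120.  263.8] 0.57 [0.341 0.448 0.012]
top jaw_line [217.1 191.1] 0.88 [0.562 0.153 0.012]
top jaw_line [115.9 263.9] 0.76 [0.341 0.461 0.012]
top knob_grip [131.9 267.9] 0.87 [0.33  0.395 0.064]
top knob_grip [234.4 185. ] 0.65 [0.572 0.095 0.064]
top round_stub [383.4 170.8] 0.56 [ 0.623 -0.381  0.   ]
top round_stub [299.2 219.1] 0.54 [ 0.471 -0.106  0.   ]
top thin_stub [218.4 192.5] 0.59 [0.559 0.15  0.   ]
top thin_stub [352.2 211.2] 0.38 [ 0.494 -0.274  0.   ]
side block_center [238.6 249.8] 0.52 [ 0.612 -0.183  0.014]
side jig [277.2 191.4] 0.71 [0.571 0.13  0.   ]
side jig [267.9 128.1] 0.67 [0.338 0.445 0.   ]
side nest [278.9 190.8] 0.92 [0.581 0.125 0.012]
side nest [267.5 123.8] 0.89 [0.328 0.456 0.012]
side jaw_line [275.9 122.4] 0.69 [0.354 0.484 0.012]
side knob_grip [272.1 179.7] 0.76 [0.558 0.114 0.064]
side knob_grip [261.2 122.4] 0.47 [0.339 0.389 0.064]
side round_stub [222.9 219.3] 0.61 [ 0.483 -0.091  0.   ]
side thin_stub [192.7 251.1] 0.59 [ 0.481 -0.259  0.   ]
1.2
```

View pics/top0.png

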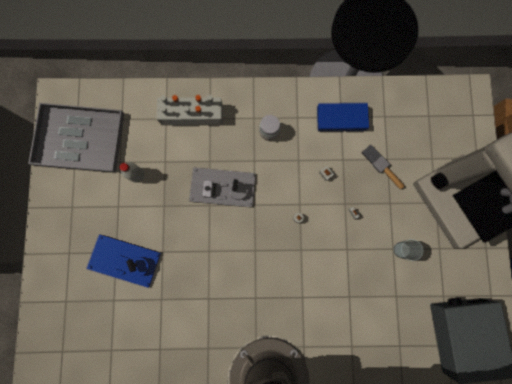

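View pics/side0.png

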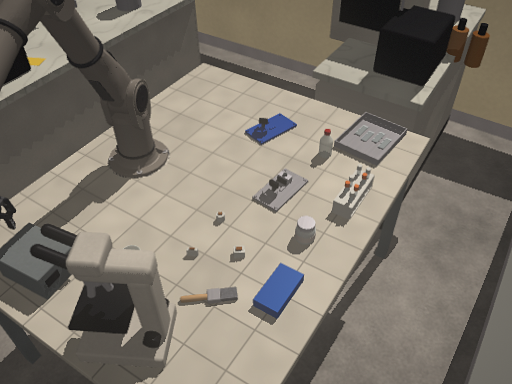

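```bash
cat >> h.py <<'E'
def tool(o,target):
    Rt=Rn.from_rotvec(o["orientation"]).as_matrix()
    return np.round(Rt.T@(np.array(target)-o["tcp_pos"])*100,2)
def axes(o):
    Rt=Rn.from_rotvec(o["orientation"]).as_matrix(); return Rt
E
python3 - <<'E'
from h import *
o=r.get_obs(); print(axes(o).round(3)); print(tool(o,[.55,-.2,.25]))
p=eyes.grab_frame("wrist"); print(np.round(p["T_tool_cam"],3), p["intrinsics"])
t=cv2.imread("pics/top0.png"); s=cv2.imread("pics/side0.png")
a=cv2.resize(t[140:240,270:400],None,fx=4,fy=4,interpolation=cv2.INTER_CUBIC)
b=cv2.resize(s[200:270,170:260],None,fx=4,fy=4,interpolation=cv2.INTER_CUBIC)
c=np.zeros((400+0,520+0,3),np.uint8); c[:]=a
cv2.imwrite("pics/crop1.png",c); cv2.imwrite("pics/crop2.png",b)
E
```

```text
[[ 0.972  0.235  0.   ]
 [ 0.235 -0.972 -0.   ]
 [ 0.     0.    -1.   ]]
[ 48.77 -35.16  -5.02]
[[-0.    -0.956 -0.292  0.075]
 [ 1.    -0.     0.    -0.   ]
 [-0.    -0.292  0.956 -0.176]
 [ 0.     0.     0.     1.   ]] [[336.64673507   0.         250.76104678]
 [  0.         336.64673507 189.80013286]
 [  0.           0.           1.        ]]
```

View pics/wrist0.png

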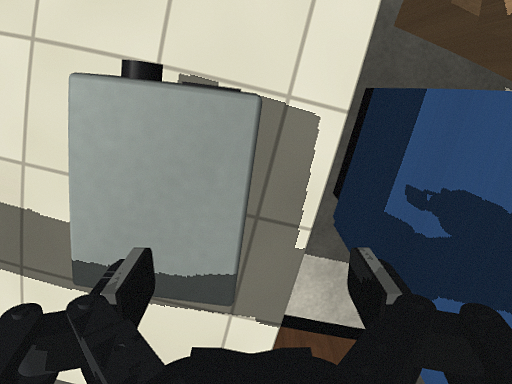

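```bash
ls pics
```

```text
crop1.png
crop2.png
side0.png
top0.png
wrist0.png
```

View pics/crop1.png

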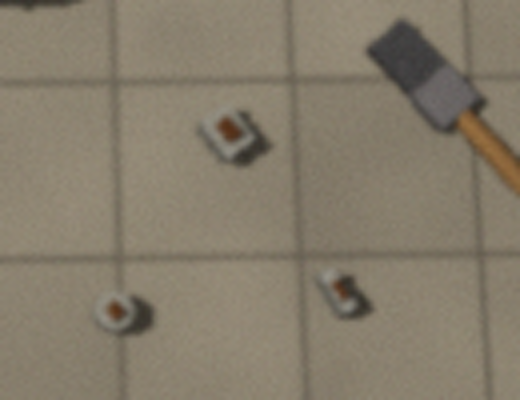

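carry_out --series "4.9 -3.17 -0.45 0 1;4.9 -3.17 -0.45 0 1;4.9 -3.17 -0.45 0 1;4.9 -3.17 -0.45 0 1;4.9 -3.17 -0.45 0 1;4.9 -3.17 -0.45 0 1;4.9 -3.17 -0.45 0 1;4.9 -3.17 -0.45 0 1"

```text
clock: 2.25
tcp_pos: [0.4811, -0.3164, 0.2363]
orientation: [3.119, 0.371, 0.001]
contact_force: [0.8, -1.2, -0.1]
grip_width: 0.0854
```

carry_out --series "4.9 -3.17 -0.45 0 1;4.9 -3.17 -0.45 0 1;4.9 -3.17 -0.45 0 1;0 0 0 0 1"

```text
clock: 2.75
tcp_pos: [0.6039, -0.1844, 0.2496]
orientation: [-3.115, -0.385, -0.004]
contact_force: [-1.4, 0.1, -0.1]
grip_width: 0.0852
```

Run:
```python
from h import *
o=r.get_obs(); print(o["clock"],o["tcp_pos"].round(4),o["orientation"].round(4),abs(o["qvel"]).max())
p=eyes.grab_frame("wrist"); cv2.imwrite("pics/wrist1.png",p["color"])
for q in ["block_center"]:
    for m in spotter.mark_of(p,q)[:3]: print(q,m,atz(p,m["uv"],.014,o).round(4))
```

```text
2.75 [ 0.6039 -0.1844  0.2496] [-3.1152 -0.3849 -0.004 ] 0.07469518249570653
block_center {'uv': [254.8, 141.9], 'confidence': 0.62} [ 0.6161 -0.1855  0.014 ]
```

View pics/wrist1.png

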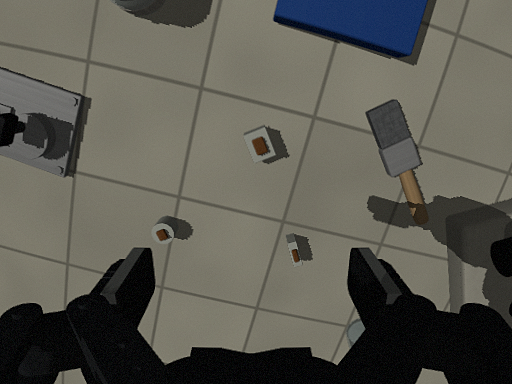

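Run:
```python
from h import *
p=cv2.imread("pics/wrist1.png")
cv2.imwrite("pics/crop3.png",cv2.resize(p[110:180,220:310],None,fx=8,fy=8,interpolation=cv2.INTER_CUBIC))
```

```text
(no output)
```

View pics/crop3.png

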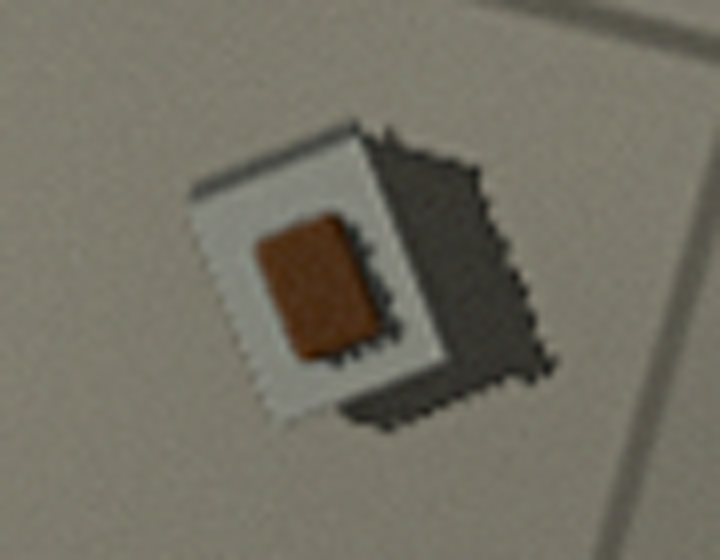

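```bash
cat >> h.py <<'E'
class Fake(dict): pass
def wcal():
    p=eyes.grab_frame("wrist"); return p
E
python3 - <<'E'
from h import *
o=r.get_obs()
p=eyes.grab_frame("wrist")
c=np.array([(190,203),(358,135),(447,357),(282,422)])/8.+[220,110]-.5+.0625
W=np.array([atz(p,u,.028,o) for u in c]); print(W.round(4))
print([np.linalg.norm(W[i]-W[(i+1)%4]).round(4) for i in range(4)], W.mean(0))
d=(W[2]-W[1]+W[3]-W[0]);d/=np.linalg.norm(d); print("len dir",np.degrees(np.arctan2(d[1],d[0])))
A=axes(o); print("toolx ang",np.degrees(np.arctan2(A[1,0],A[0,0])))
print(tool(o,W.mean(0)),o["joints"].round(3))
E
```

```text
[[ 0.6192 -0.1765  0.028 ]
 [ 0.6347 -0.1981  0.028 ]
 [ 0.6059 -0.2191  0.028 ]
 [ 0.5904 -0.1975  0.028 ]]
[np.float64(0.0266), np.float64(0.0357), np.float64(0.0266), np.float64(0.0356)] [ 0.61255844 -0.19780676  0.028     ]
len dir -143.8708675904398
toolx ang 13.65132247542398
[ 0.99  1.01 22.11] [ 0.381  0.376 -0.231  1.599  0.091  1.178 -1.202]
```

carry_out --series "1.0 1.0 0 0 1;0 0 5 -0.13 1;0 0 5 -0.13 1;0 0 5 -0.13 1;0 0 0 0 1;0 0 0 0 1" --grip_force 30

```text
clock: 3.65
tcp_pos: [0.6139, -0.1994, 0.1012]
orientation: [2.989, 0.962, 0.003]
contact_force: [0.5, 0.8, 0.4]
grip_width: 0.0853
```

Run:
```python
from h import *
o=r.get_obs(); print(o["clock"],o["tcp_pos"].round(4),abs(o["qvel"]).max())
p=eyes.grab_frame("wrist"); cv2.imwrite("pics/wrist2.png",p["color"])
A=axes(o); print("toolx ang",np.degrees(np.arctan2(A[1,0],A[0,0])), A[2].round(4))
for m in spotter.mark_of(p,"block_center")[:3]: print(m,atz(p,m["uv"],.014,o).round(4))
```

```text
3.65 [ 0.6139 -0.1994  0.1012] 0.02695695672949031
toolx ang 35.68600287584464 [ 0.0015  0.002  -1.    ]
{'uv': [240.6, 177.7], 'confidence': 0.89} [ 0.6134 -0.1898  0.014 ]
```

View pics/wrist2.png

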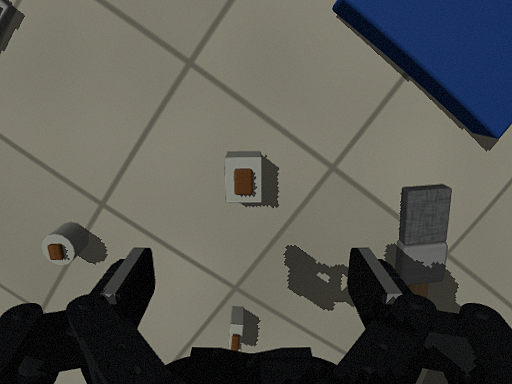

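Run:
```python
from h import *
o=r.get_obs()
p=eyes.grab_frame("wrist"); im=p["color"]
cv2.imwrite("pics/crop4.png",cv2.resize(im[140:220,205:295],None,fx=8,fy=8,interpolation=cv2.INTER_CUBIC))
m=spotter.trace(p,"block_center")[0]; ys,xs=np.where(m["pixels"]); print(xs.min(),xs.max(),ys.min(),ys.max())
```

```text
223 261 151 202
```

View pics/crop4.png

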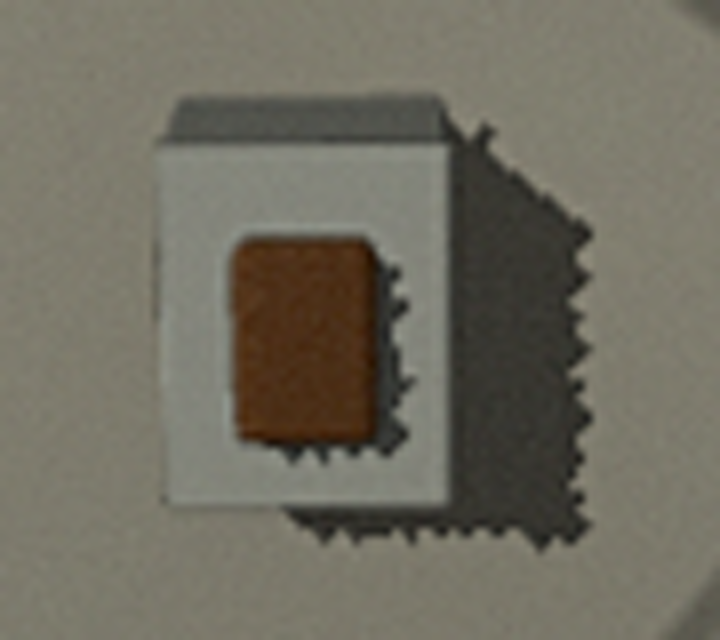

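Run:
```python
from h import *
o=r.get_obs()
p=eyes.grab_frame("wrist")
c=np.array([(157,142),(450,142),(450,506),(166,506)])/8.+[205,140]-.44
W=np.array([atz(p,u,.028,o) for u in c])
print([np.linalg.norm(W[i]-W[(i+1)%4]).round(4) for i in range(4)], W.mean(0).round(4))
d=(W[2]-W[1]+W[3]-W[0]);d/=np.linalg.norm(d); print("len dir",np.degrees(np.arctan2(d[1],d[0])))
x=W.mean(0);x[2]=.016;print(tool(o,x))
```

```text
[np.float64(0.0276), np.float64(0.0362), np.float64(0.0278), np.float64(0.0362)] [ 0.616  -0.1899  0.028 ]
len dir -143.87876540717787
[ 0.64 -0.62  8.57]
```

carry_out --series "0.6 -0.62 0 0 1;0 0 3.5 -0.01 1;0 0 3.5 0 1;0 0 1.5 0 1;0 0 0 0 1;0 0 0 0 0;0 0 0 0 0;0 0 0 0 0" --grip_force 30

```text
clock: 4.9
tcp_pos: [0.6144, -0.1898, 0.0152]
orientation: [2.983, 0.983, 0.002]
contact_force: [0.1, -0.9, -1.1]
grip_width: 0.0322
```

carry_out --series "0 0 0 0 0;0 0 0 0 0;0 0 0 0 0"

```text
clock: 5.28
tcp_pos: [0.6137, -0.1896, 0.0143]
orientation: [-2.984, -0.983, 0.0]
contact_force: [-0.4, 0.2, 0.1]
grip_width: -0.0001
```

Run:
```python
from h import *
o=r.get_obs(); print(o["clock"],o["tcp_pos"].round(4),o["grip_width"],o["contact_force"])
p=eyes.grab_frame("wrist"); cv2.imwrite("pics/wrist3.png",p["color"])
```

```text
5.275 [ 0.6137 -0.1896  0.0143] -0.00012157534596435463 [-0.39159252  0.24067874  0.07017311]
```

View pics/wrist3.png

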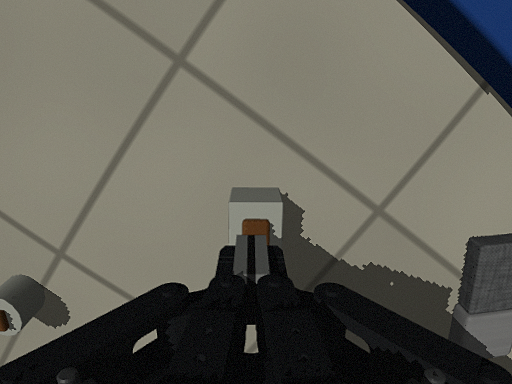

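Run:
```python
from h import *
o=r.get_obs()
p=eyes.grab_frame("wrist"); im=p["color"]
A=axes(o)
for z in [-.011,0,.008]: print(z,proj(p,o["tcp_pos"]+A@[0,0,z],o))
cv2.imwrite("pics/crop5.png",cv2.resize(im[170:300,180:330],None,fx=5,fy=5,interpolation=cv2.INTER_CUBIC))
for m in spotter.mark_of(p,"block_center"): print(m,atz(p,m["uv"],.014,o))
p=eyes.grab_frame("side");cv2.imwrite("pics/crop6.png",cv2.resize(p["color"][200:300,190:290],None,fx=6,fy=6,interpolation=cv2.INTER_CUBIC))
```

```text
-0.011 [[250.8648234  234.22063135]]
0 [[250.86226887 226.09948668]]
0.008 [[250.86057374 220.72931749]]
{'uv': [252.1, 224.2], 'confidence': 0.71} [ 0.61502735 -0.18953502  0.014     ]
```

View pics/crop5.png

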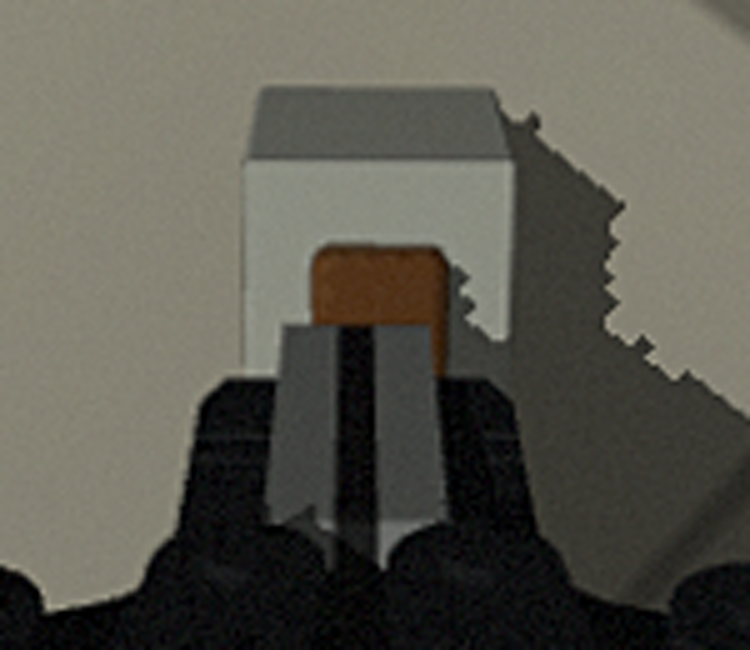

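View pics/crop6.png

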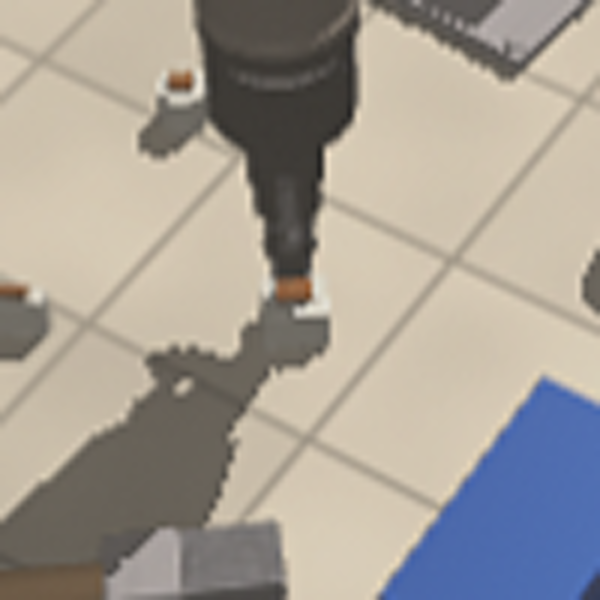

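Run:
```python
from h import *
o=r.get_obs();print(o["clock"])
p=eyes.grab_frame("side")
A=axes(o)
for x in [-.02,-.01,0]:
  for z in [-.02,-.011,0,.008]: print(x,z,(proj(p,o["tcp_pos"]+A@[x,0,z])[0]-[190,200])*6)
t=o["tcp_pos"].copy();
for x in (-.018,.018):
  for y in (-.014,.014): 
    v=t+A@[x,y,0]; v[2]=.028; print("blk",x,y,((proj(p,v)[0]-[190,200])*6).round())
p=eyes.grab_frame("wrist")
for x in (-.018,.018):
  for y in (-.014,.014): 
    v=t+A@[x,y,0]; v[2]=.028; print("blk",x,y,((proj(p,v,o)[0]-[180,170])*5).round())
```

```text
5.475
-0.02 -0.02 [249.16716804 286.19212862]
-0.02 -0.011 [249.92326761 296.89036421]
-0.02 0 [250.83935855 309.84480355]
-0.02 0.008 [251.50012095 319.18350992]
-0.01 -0.02 [267.9270893  285.09637157]
-0.01 -0.011 [268.60500483 295.79609683]
-0.01 0 [269.42636776 308.75237766]
-0.01 0.008 [270.0188042  318.09243717]
0 -0.02 [286.67707591 283.99914395]
0 -0.011 [287.2768859  294.70030758]
0 0 [288.00361561 307.65836908]
0 0.008 [288.52779424 316.99973877]
blk -0.018 -0.014 [253. 273.]
blk -0.018 0.014 [254. 314.]
blk 0.018 -0.014 [319. 269.]
blk 0.018 0.014 [322. 310.]
blk -0.018 -0.014 [226. 483.]
blk -0.018 0.014 [483. 483.]
blk 0.018 -0.014 [217. 170.]
blk 0.018 0.014 [492. 170.]
```

carry_out --series "0 0 -0.3 0 1;0 0 0 0 1;0 0 0 0 1;0.15 0.45 0 0 1;0 0 0 0 1;0 0 0 0 1"

```text
clock: 6.32
tcp_pos: [0.6177, -0.1924, 0.0172]
orientation: [-2.984, -0.983, 0.0]
contact_force: [-0.6, 0.6, 0.4]
grip_width: 0.085
```

Run:
```python
from h import *
o=r.get_obs();print(o["clock"],o["tcp_pos"],o["grip_width"],o["contact_force"])
p=eyes.grab_frame("wrist");cv2.imwrite("pics/wrist4.png",p["color"])
```

```text
6.325 [ 0.61772557 -0.19236071  0.01724219] 0.08501208694971783 [-0.60613196  0.56201278  0.35429088]
```

View pics/wrist4.png

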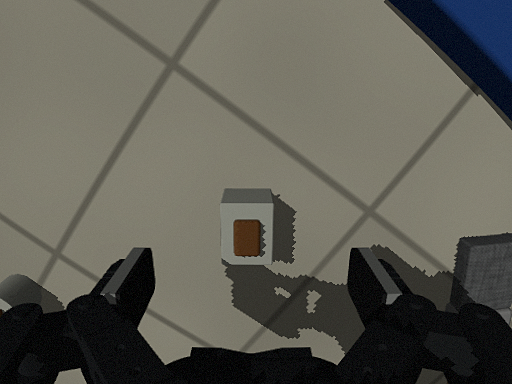

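Run:
```python
from h import *
o=r.get_obs()
p=eyes.grab_frame("wrist")
for n in ["side"]:
    q=eyes.grab_frame(n); cv2.imwrite("pics/crop7.png",cv2.resize(q["color"][180:300,160:310],None,fx=5,fy=5,interpolation=cv2.INTER_CUBIC))
    A=axes(o)
    for y in (-.045,.045):
        for z in (-.045,-.03,-.005,.008): print(y,z,((proj(q,o["tcp_pos"]+A@[0,y,z])[0]-[160,180])*5).round())
c=[(221,203),(272,204),(272,264),(222,264)]
W=np.array([atz(p,u,.028,o) for u in c])
print([np.linalg.norm(W[i]-W[(i+1)%4]).round(4) for i in range(4)], W.mean(0).round(4),tool(o,W.mean(0)))
```

```text
-0.045 -0.045 [387. 260.]
-0.045 -0.03 [388. 275.]
-0.045 -0.005 [389. 300.]
-0.045 0.008 [390. 313.]
0.045 -0.045 [393. 370.]
0.045 -0.03 [394. 385.]
0.045 -0.005 [395. 410.]
0.045 0.008 [396. 422.]
[np.float64(0.0265), np.float64(0.0351), np.float64(0.0276), np.float64(0.0357)] [ 0.616  -0.1908  0.028 ] [-0.04 -0.22 -1.08]
```

View pics/crop7.png

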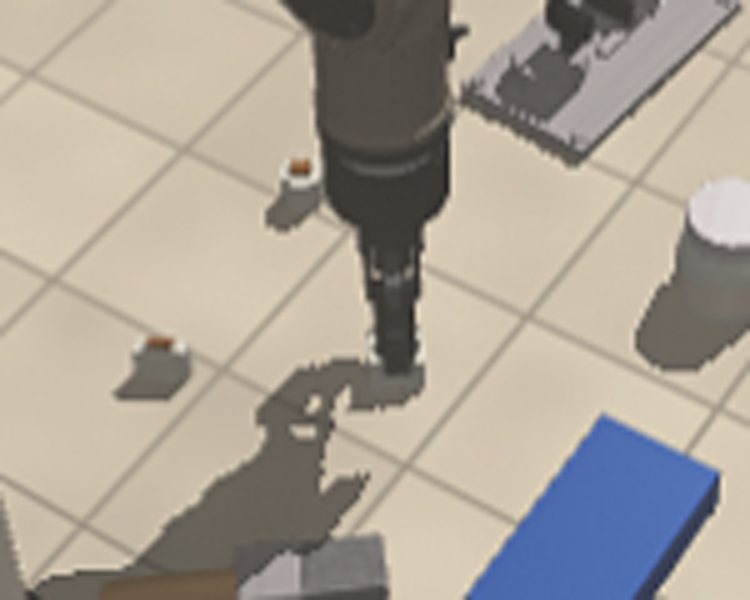

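carry_out --series "0 -0.22 0 0 1;0 0 1.5 0 1;0 0 1.0 0 1;0 0 0.5 0 1;0 0 0 0 1"

```text
clock: 7.1
tcp_pos: [0.616, -0.1905, -0.0135]
orientation: [-2.983, -0.983, 0.002]
contact_force: [-0.2, -0.6, 0.3]
grip_width: 0.0851
```

Run:
```python
from h import *
o=r.get_obs();print(o["clock"],o["tcp_pos"],o["grip_width"],o["contact_force"])
q=eyes.grab_frame("side"); cv2.imwrite("pics/crop8.png",cv2.resize(q["color"][180:300,160:310],None,fx=5,fy=5,interpolation=cv2.INTER_CUBIC))
A=axes(o)
for y in (.045,):
        for z in (-.045,-.03,-.005,.008): print(y,z,((proj(q,o["tcp_pos"]+A@[0,y,z])[0]-[160,180])*5).round())
```

```text
7.1 [ 0.61595287 -0.1904635  -0.01345689] 0.08509169402712119 [-0.2340651  -0.64009667  0.25663678]
0.045 -0.045 [394. 398.]
0.045 -0.03 [395. 412.]
0.045 -0.005 [396. 436.]
0.045 0.008 [397. 448.]
```

View pics/crop8.png

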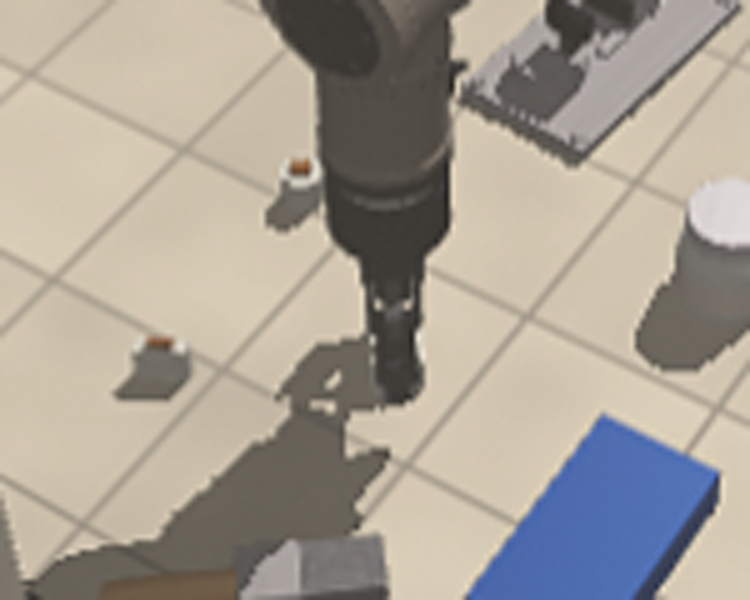

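carry_out --series "0 0 0.8 0 1;0 0 0 0 0;0 0 0 0 0;0 0 0 0 0;0 0 0 0 0;0 0 0 0 0;0 0 0 0 0"

```text
clock: 8.02
tcp_pos: [0.6167, -0.1907, -0.0204]
orientation: [2.983, 0.983, 0.001]
contact_force: [0.2, -1.3, 2.7]
grip_width: 0.027
```

Run:
```python
from h import *
o=r.get_obs();print(o["clock"],o["tcp_pos"],o["grip_width"],o["contact_force"])
p=eyes.grab_frame("wrist");cv2.imwrite("pics/wrist5.png",p["color"])
q=eyes.grab_frame("side"); cv2.imwrite("pics/crop9.png",cv2.resize(q["color"][180:300,160:310],None,fx=5,fy=5,interpolation=cv2.INTER_CUBIC))
```

```text
8.025 [ 0.61674407 -0.19067497 -0.02036026] 0.026985686818380105 [ 0.20941827 -1.30132148  2.6855312 ]
```

View pics/wrist5.png

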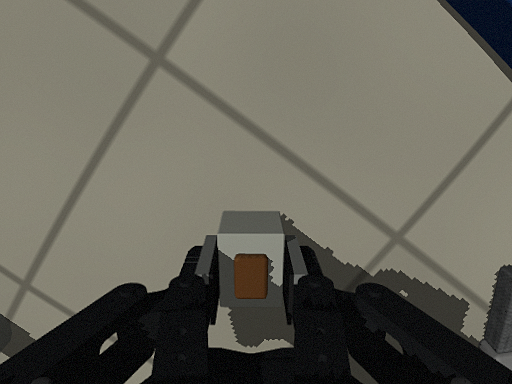

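View pics/crop9.png

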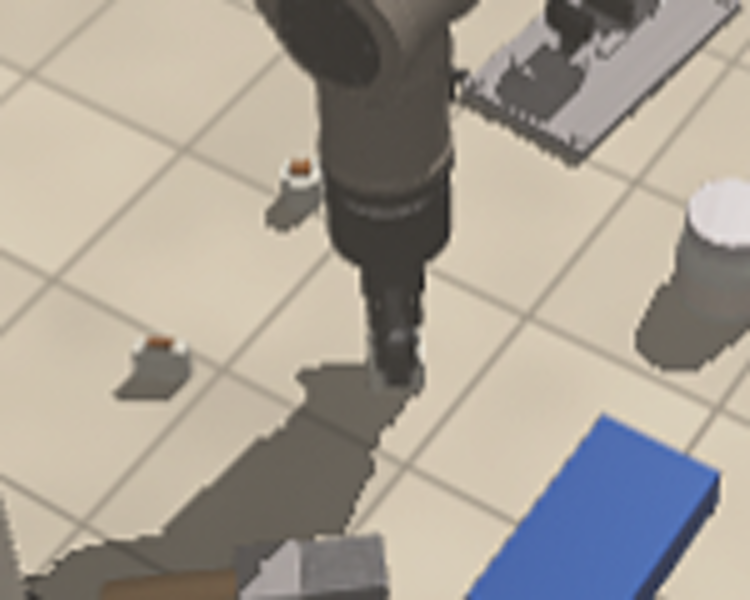

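carry_out --series "0 0 -3 0 0;0 0 -5 0 0;1.3 -2.7 -4 0 0;2.3 -4.8 -4 0 0;2.3 -4.8 -3 0 0;2.3 -4.8 -3 0 0;2.3 -4.8 0 0 0;0 0 0 -0.17 0"

```text
clock: 9.12
tcp_pos: [0.5698, 0.0511, 0.1974]
orientation: [-2.88, -1.25, -0.002]
contact_force: [-0.4, -1.8, -0.8]
grip_width: 0.0272
```

carry_out --series "0 0 0 -0.18 0;0 0 0 -0.18 0;0 0 0 -0.18 0;0 0 0 -0.18 0;0 0 0 -0.17 0;0 0 0 0 0;0 0 0 0 0;0 0 0 0 0"

```text
clock: 10.12
tcp_pos: [0.5711, 0.0448, 0.1968]
orientation: [-2.079, -2.355, 0.0]
contact_force: [-1.0, -0.4, -0.5]
grip_width: 0.0274
```

Run:
```python
from h import *
o=r.get_obs();print(o["clock"],o["tcp_pos"],o["grip_width"],o["contact_force"],o["joints"].round(2),abs(o["qvel"]).max())
A=axes(o); print("toolx ang",np.degrees(np.arctan2(A[1,0],A[0,0])))
p=eyes.grab_frame("wrist");cv2.imwrite("pics/wrist6.png",p["color"])
for q in ["jig","nest","jaw_line","knob_grip"]:
    z={"nest":.012,"jaw_line":.012,"knob_grip":.064}.get(q,0)
    for m in spotter.mark_of(p,q)[:2]: print(q,m,atz(p,m["uv"],z,o).round(4))
```

```text
10.125 [0.57108493 0.04477095 0.19677067] 0.027381405757001133 [-1.01955335 -0.3972893  -0.48066907] [ 0.28  0.37 -0.59  1.78  0.23  1.06 -0.27] 0.008665229398150792
toolx ang 97.11863212559872
jig {'uv': [270.4, 71.2], 'confidence': 0.87} [0.5806 0.1389 0.    ]
nest {'uv': [251.9, 67.7], 'confidence': 0.83} [0.5609 0.1393 0.012 ]
jaw_line {'uv': [261.0, 42.1], 'confidence': 0.95} [0.5668 0.1652 0.012 ]
knob_grip {'uv': [259.2, 116.9], 'confidence': 0.73} [0.5729 0.0948 0.064 ]
```

View pics/wrist6.png

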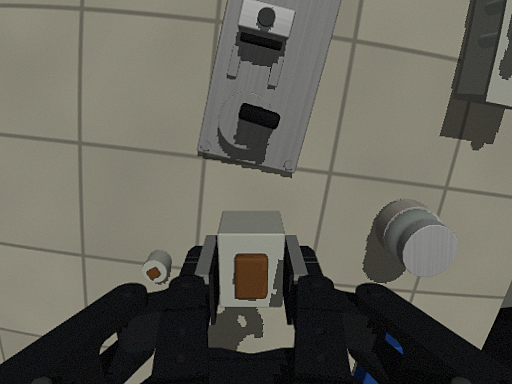

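carry_out --series "4.5 0 0 0 0;0 0 0 0 0;0 0 0 0 0"

```text
clock: 10.75
tcp_pos: [0.5656, 0.0892, 0.1968]
orientation: [2.077, 2.357, -0.0]
contact_force: [-0.4, -0.5, -1.6]
grip_width: 0.0271
```

Run:
```python
from h import *
o=r.get_obs();print(o["clock"],o["tcp_pos"],o["orientation"],abs(o["qvel"]).max())
A=axes(o); print("toolx ang",np.degrees(np.arctan2(A[1,0],A[0,0])))
p=eyes.grab_frame("wrist");im=p["color"];cv2.imwrite("pics/wrist7.png",im)
np.savez("w7.npz",K=p["intrinsics"],D=p["D"],T=p["T_tool_cam"],pos=o["tcp_pos"],ori=o["orientation"])
for q in ["jig","nest","jaw_line","knob_grip"]:
    z={"nest":.012,"jaw_line":.012,"knob_grip":.064}.get(q,0)
    for m in spotter.mark_of(p,q)[:2]: print(q,m,atz(p,m["uv"],z,o).round(4))
cv2.imwrite("pics/crop10.png",cv2.resize(im[0:240,180:380],None,fx=3,fy=3,interpolation=cv2.INTER_CUBIC)[:600*3])
a=cv2.resize(im[0:120,190:360],None,fx=4.7,fy=4.7,interpolation=cv2.INTER_CUBIC);cv2.imwrite("pics/crop10.png",a)
a=cv2.resize(im[110:230,190:360],None,fx=4.7,fy=4.7,interpolation=cv2.INTER_CUBIC);cv2.imwrite("pics/crop11.png",a)
```

```text
10.75 [0.56559004 0.0892132  0.19682962] [ 2.07657540e+00  2.35696799e+00 -4.70317746e-04] 0.017888361752892955
toolx ang 97.23752657840348
jig {'uv': [269.2, 114.4], 'confidence': 0.82} [0.58   0.1383 0.    ]
nest {'uv': [254.6, 111.0], 'confidence': 0.8} [0.5636 0.1406 0.012 ]
jaw_line {'uv': [259.3, 87.6], 'confidence': 0.91} [0.5653 0.165  0.012 ]
knob_grip {'uv': [257.9, 160.4], 'confidence': 0.68} [0.5715 0.0993 0.064 ]
```

View pics/crop10.png

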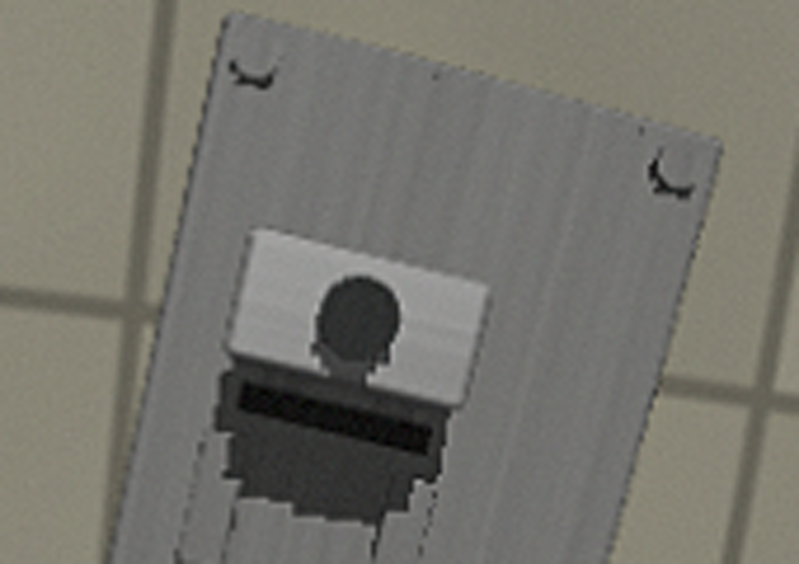

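View pics/crop11.png

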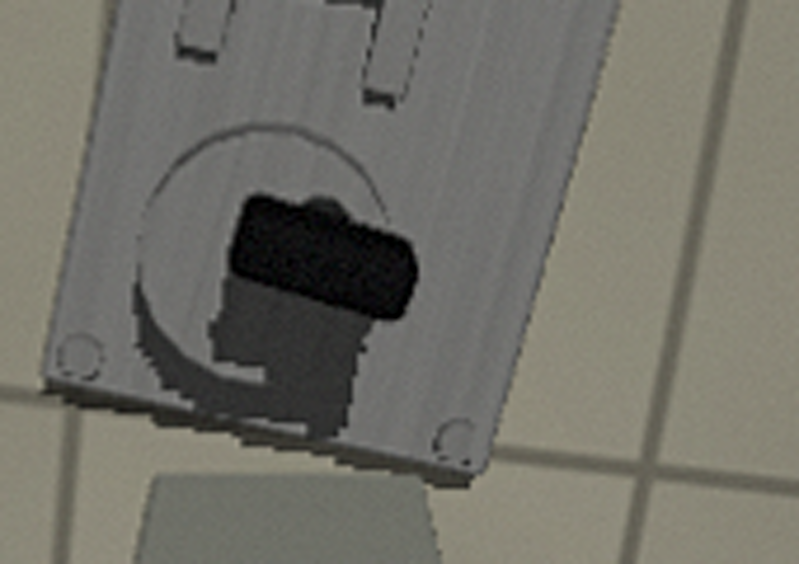

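Run:
```python
from h import *
n=np.load("w7.npz"); p={"intrinsics":n["K"],"D":n["D"],"T_tool_cam":n["T"]}; o={"tcp_pos":n["pos"],"orientation":n["ori"]}
def c10(u): return np.array(u)/4.7+[190,0]-.4
def c11(u): return np.array(u)/4.7+[190,110]-.4
C=np.array([atz(p,u,.012,o) for u in [c10((225,12)),c10((721,143)),c11((483,475)),c11((45,378))]])
print(C.round(4),[np.linalg.norm(C[i]-C[(i+1)%4]).round(4) for i in range(4)])
ax=(C[0]-C[3]+C[1]-C[2])[:2]; print("x dir",np.degrees(np.arctan2(ax[1],ax[0]))); 
ay=(C[0]-C[1]+C[3]-C[2])[:2]; print("y dir-90",np.degrees(np.arctan2(ay[1],ay[0]))-90)
th=np.arctan2(ax[1],ax[0]); ex=np.array([np.cos(th),np.sin(th)]);ey=np.array([-ex[1],ex[0]])
m=C.mean(0)[:2]; print("mid",m)
def loc(w): return np.round(np.array([(w[:2]-m)@ex,(w[:2]-m)@ey])*1000,1)
kb=[atz(p,c11(u),.076,o) for u in [(250,193),(418,240),(402,320),(230,273)]]
print("knob c",loc(np.mean(kb,0)),"bar dir",np.degrees(np.arctan2(*((kb[1]-kb[0])[:2][::-1])))-np.degrees(th),[np.linalg.norm(kb[i]-kb[(i+1)%4]).round(4) for i in range(4)])
for u in [c11((217,50)),c11((363,92)),c11((177,40)),c11((400,105))]: print("rail",loc(atz(p,u,.017,o)))
for u in [c11((220,60)),c11((363,105)),c11((235,0)),c11((375,0))]: print("raillow",loc(atz(p,u,.012,o)))
for u in [c10((228,553)),c10((372,560))]: print("rail far",loc(atz(p,u,.017,o)))
for u in [c10((240,385)),c10((433,430)),c10((240,408)),c10((430,455))]: print("pad z.036",loc(atz(p,u,.036,o)))
for q in [(.5636,.1406),(.5653,.165),(.5715,.0993)]: print(loc(np.array(q)))
np.savez("jig.npz",m=m,th=th)
```

```text
[[0.5332 0.2444 0.012 ]
 [0.6414 0.2327 0.012 ]
 [0.6207 0.0355 0.012 ]
 [0.513  0.0467 0.012 ]] [np.float64(0.1089), np.float64(0.1983), np.float64(0.1083), np.float64(0.1987)]
x dir 84.09925503042392
y dir-90 83.94619781940074
mid [0.57707297 0.13985977]
knob c [-41.7   0.6] bar dir -92.67916767162563 [np.float64(0.0333), np.float64(0.0161), np.float64(0.0345), np.float64(0.016)]
rail [-14.   30.6]
rail [-15.7  -3.2]
rail [-13.8  39.7]
rail [-16.6 -11.9]
raillow [-16.5  29.6]
raillow [-19.1  -4.2]
raillow [-2.8 29.2]
raillow [ 4.3 -1.2]
rail far [-10.4  28.9]
rail far [-4.7 -2.5]
pad z.036 [25.1 33.6]
pad z.036 [25.4 -7.1]
pad z.036 [20.6 32.6]
pad z.036 [20.4 -7.7]
[-0.6 13.5]
[23.8 14.3]
[-40.9   1.4]
```

Run:
```python
from h import *
n=np.load("w7.npz"); p={"intrinsics":n["K"],"D":n["D"],"T_tool_cam":n["T"]}; o={"tcp_pos":n["pos"],"orientation":n["ori"]}
J=np.load("jig.npz"); m=J["m"];th=J["th"];ex=np.array([np.cos(th),np.sin(th)]);ey=np.array([-ex[1],ex[0]])
def c11(u): return np.array(u)/4.7+[190,110]-.4
def loc(w): return np.round(np.array([(w[:2]-m)@ex,(w[:2]-m)@ey])*1000,1)
pts=[loc(atz(p,c11(u),.036,o)) for u in [(275,122),(210,140),(330,135),(155,190),(375,185),(138,240),(135,285)]]; print(pts)
from scipy.optimize import least_squares
P=np.array(pts); s=least_squares(lambda a:np.hypot(P[:,0]-a[0],P[:,1]-a[1])-28,[-50,9]); print(s.x,s.fun)
# block in hand: front top edge, height?
im=cv2.imread("pics/wrist7.png"); cv2.imwrite("pics/crop12.png",cv2.resize(im[200:320,180:320],None,fx=5,fy=5,interpolation=cv2.INTER_CUBIC))
```

```text
[array([-24.1,  14.9]), array([-31. ,  27.5]), array([-24.2,   2.9]), array([-44.2,  36.7]), array([-32.4,  -9.1]), array([-55.8,  38.1]), array([-65.8,  36.7])]
[-52.25587449  10.49218616] [ 0.49880859 -0.77725341  1.06498554 -0.5820019  -0.10538564 -0.16562897
  1.50072612]
```

View pics/crop12.png

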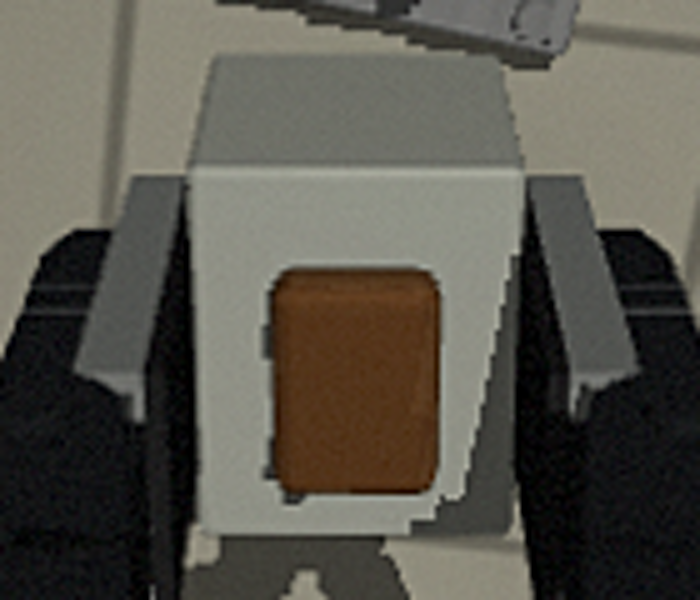

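carry_out --series "0 0 0 0.115 0;0 0 0 0.115 0;0 0 0 0 0;0 0 0 0 0"

```text
clock: 11.5
tcp_pos: [0.5656, 0.0892, 0.1968]
orientation: [2.332, 2.105, -0.0]
contact_force: [0.1, -0.2, -0.2]
grip_width: 0.0273
```

```bash
cat >> h.py <<'E'
import os
if os.path.exists("jig.npz"):
    J=np.load("jig.npz"); m=J["m"];th=float(J["th"]);ex=np.array([np.cos(th),np.sin(th)]);ey=np.array([-ex[1],ex[0]])
def loc(w): return np.round(np.array([(w[:2]-m)@ex,(w[:2]-m)@ey])*1000,1)
def wld(x,y,z): return np.append(m+ex*x/1000+ey*y/1000,z)
def st():
    o=r.get_obs();A=axes(o)
    print(round(float(o["clock"]),2),"tcp",o["tcp_pos"].round(4),"loc",loc(o["tcp_pos"]),"yaw-th",round(np.degrees(np.arctan2(A[1,0],A[0,0])-th),2),"w",round(float(o["grip_width"]),4),"F",o["contact_force"].round(1),"M",o["moment"].round(3),"qv",round(float(abs(o["qvel"]).max()),3)); return o
E
python3 - <<'E'
from h import *
o=st(); print(tool(o,wld(-1.3,13.5,.07)))
E
```

```text
11.5 tcp [0.5656 0.0892 0.1968] loc [-51.6   6.2] yaw-th 0.05 w 0.0273 F [ 0.1 -0.2 -0.2] M [ 0.     0.022 -0.058] qv 0.007
[ 5.03 -0.72 12.68]
```

carry_out --series "2.5 -0.36 2 0 0;2.53 -0.36 3 0 0;0 0 4 0 0;0 0 3.7 0 0;0 0 0 0 0;0 0 0 0 0;0 0 0 0 0"

```text
clock: 12.38
tcp_pos: [0.565, 0.1406, 0.0717]
orientation: [2.333, 2.102, 0.004]
contact_force: [0.7, 0.5, -0.2]
grip_width: 0.0273
```

Run:
```python
from h import *
o=st(); print(tool(o,wld(-1.3,13.5,-.008)))
p=eyes.grab_frame("wrist");im=p["color"];cv2.imwrite("pics/wrist8.png",im)
q=eyes.grab_frame("side");cv2.imwrite("pics/crop13.png",cv2.resize(q["color"][140:220,230:330],None,fx=7,fy=7,interpolation=cv2.INTER_CUBIC))
```

```text
12.38 tcp [0.565  0.1406 0.0717] loc [-0.5 12.1] yaw-th -0.06 w 0.0273 F [ 0.7  0.5 -0.2] M [-0.    -0.042  0.017] qv 0.009
[-0.09 -0.16  7.97]
```

View pics/wrist8.png

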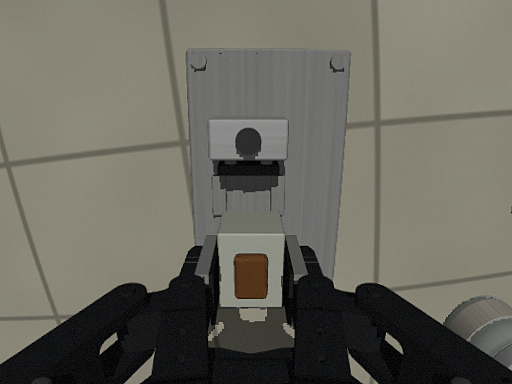

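View pics/crop13.png

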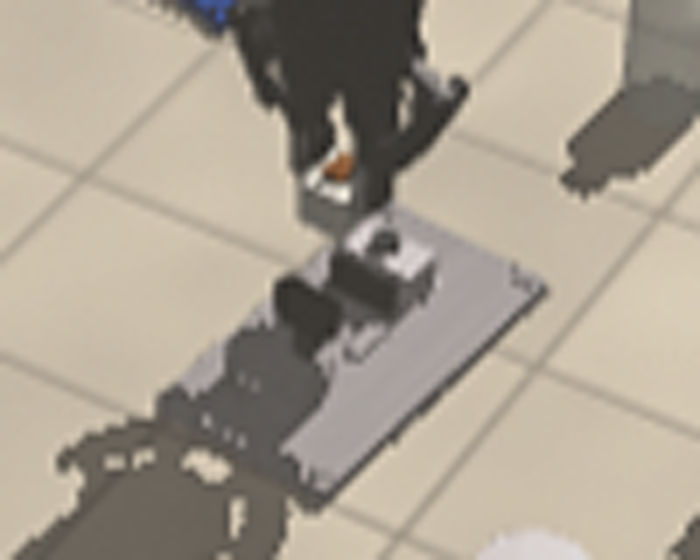

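Run:
```python
from h import *
im=cv2.imread("pics/wrist8.png");cv2.imwrite("pics/crop14.png",cv2.resize(im[110:230,180:320],None,fx=5,fy=5,interpolation=cv2.INTER_CUBIC))
```

```text
(no output)
```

View pics/crop14.png

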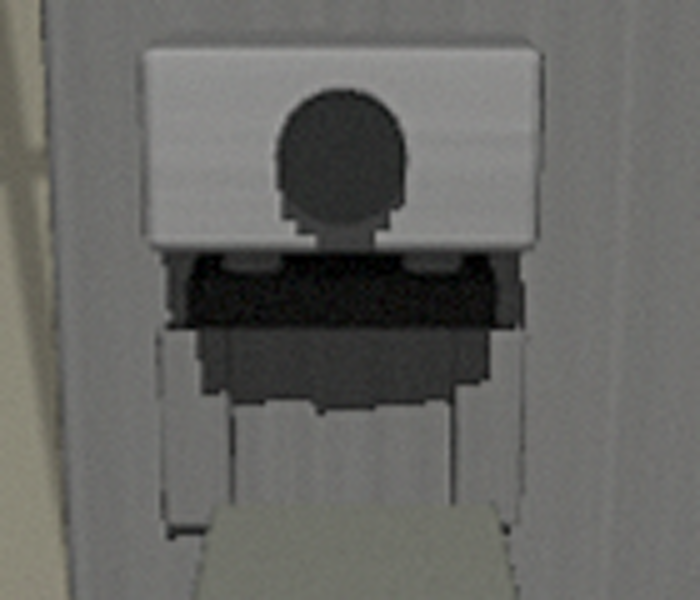

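carry_out --series "-0.1 -0.17 0 0 0;0 0 3 0 0;0 0 2 0 0;0 0 0 0 0;0 0 0 0 0"

```text
clock: 13.1
tcp_pos: [0.5622, 0.1397, 0.0204]
orientation: [2.334, 2.103, 0.001]
contact_force: [0.2, 0.2, -0.0]
grip_width: 0.0269
```

Run:
```python
from h import *
o=st(); print(tool(o,wld(-1.3,13.5,-.008)))
p=eyes.grab_frame("wrist");im=p["color"];cv2.imwrite("pics/crop15.png",cv2.resize(im[130:310,150:350],None,fx=4,fy=4,interpolation=cv2.INTER_CUBIC)[:600])
c=lambda u:np.array(u)/5+[180,110]-.4
```

```text
13.1 tcp [0.5622 0.1397 0.0204] loc [-1.7 14.8] yaw-th -0.05 w 0.0269 F [ 0.2  0.2 -0. ] M [ 0.006 -0.011 -0.026] qv 0.012
[0.04 0.12 2.84]
```

View pics/crop15.png

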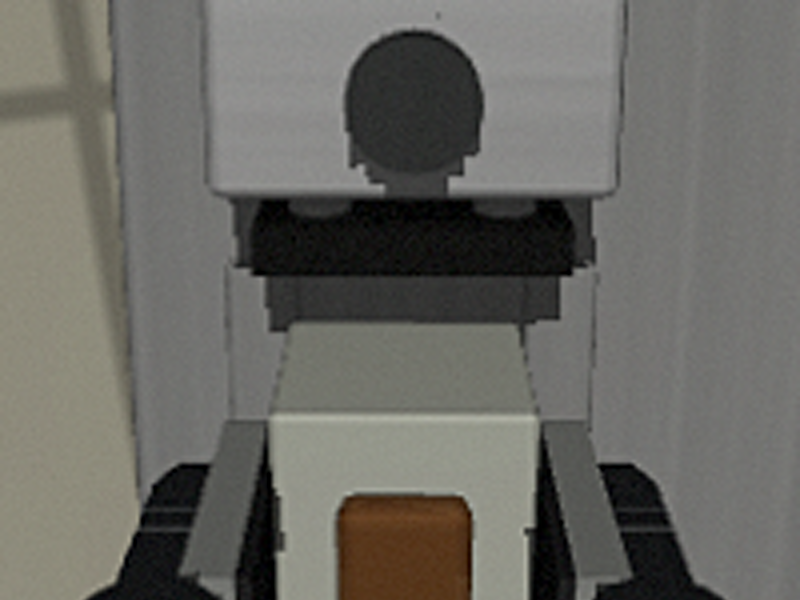

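carry_out --series "0.04 0.09 0 0 0;0 0 1.5 0 0;0 0 0.7 0 0;0 0 0.3 0 0;0 0 0 0 0;0 0 0 0 0"

```text
clock: 13.9
tcp_pos: [0.5629, 0.1398, -0.005]
orientation: [2.334, 2.103, 0.001]
contact_force: [-0.2, -0.6, -0.1]
grip_width: 0.0274
```

Run:
```python
from h import *
o=st()
p=eyes.grab_frame("wrist");im=p["color"];cv2.imwrite("pics/crop16.png",cv2.resize(im[130:310,150:350],None,fx=4,fy=4,interpolation=cv2.INTER_CUBIC)[:600])
```

```text
13.9 tcp [ 0.5629  0.1398 -0.005 ] loc [-1.5 14. ] yaw-th -0.05 w 0.0274 F [-0.2 -0.6 -0.1] M [-0.045 -0.055 -0.011] qv 0.004
```

View pics/crop16.png

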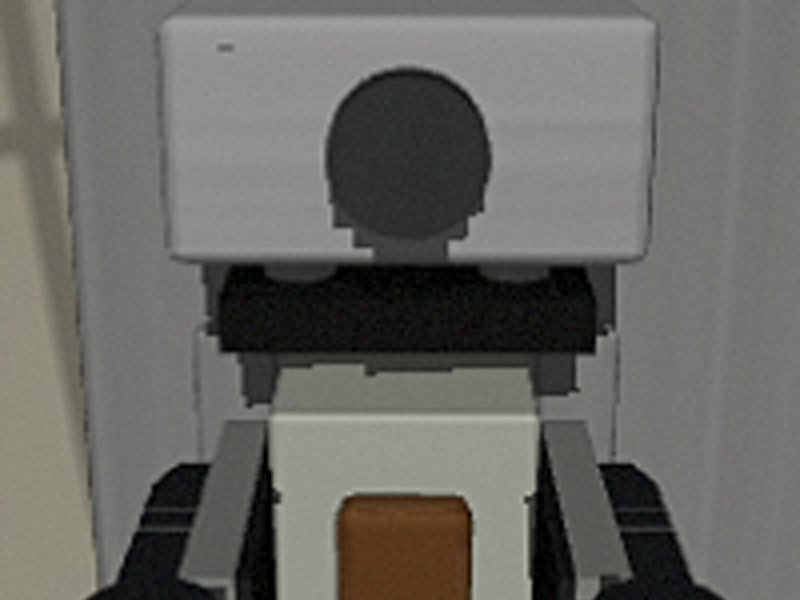

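carry_out --series "0 0.04 0.25 0 0;0 0 0 0 0"

```text
clock: 14.2
tcp_pos: [0.5631, 0.1395, -0.0077]
orientation: [2.334, 2.103, -0.0]
contact_force: [-0.1, -0.7, -0.4]
grip_width: 0.0273
```

carry_out --series "0 0 0.1 0 0;0 0 0 0 0"

```text
clock: 14.45
tcp_pos: [0.5632, 0.1396, -0.0084]
orientation: [2.334, 2.103, 0.0]
contact_force: [-1.3, -0.7, 3.5]
grip_width: 0.0273
```

carry_out --series "0 0 0 0 0.6;0 0 0 0 0.6;0 0 0 0 0.6;0 0 0 0 0.6"

```text
clock: 14.95
tcp_pos: [0.5632, 0.1396, -0.0087]
orientation: [-2.334, -2.103, -0.0]
contact_force: [-0.5, 0.3, 0.1]
grip_width: 0.0512
```

Run:
```python
from h import *
o=st()
p=eyes.grab_frame("wrist");im=p["color"];cv2.imwrite("pics/wrist9.png",im)
```

```text
14.95 tcp [ 0.5632  0.1396 -0.0087] loc [-1.7 13.8] yaw-th -0.06 w 0.0512 F [-0.5  0.3  0.1] M [ 0.039 -0.004  0.038] qv 0.002
```

View pics/wrist9.png

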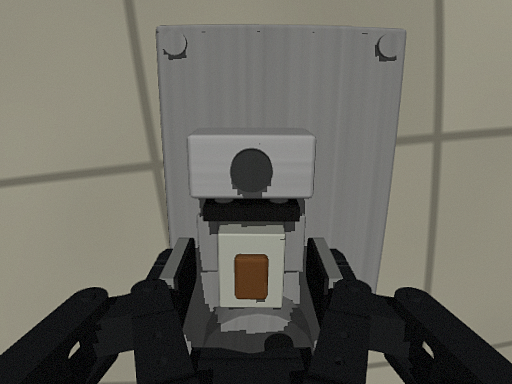

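carry_out --series "0 0 -1 0 0.6;0 0 -3 0 0.6;0 0 -5 0 0.6;-2.5 0.6 -5 0 0.6;-2.5 0.6 -2 0 0.6;0 0 0 0 0.6;0 0 0 0 0.6;0 0 0 0 0.6"

```text
clock: 16.0
tcp_pos: [0.5689, 0.0898, 0.1504]
orientation: [-2.331, -2.104, 0.002]
contact_force: [1.0, -0.3, 0.2]
grip_width: 0.0514
```

Run:
```python
from h import *
o=st()
p=eyes.grab_frame("wrist");im=p["color"];cv2.imwrite("pics/wrist10.png",im)
np.savez("w10.npz",K=p["intrinsics"],D=p["D"],T=p["T_tool_cam"],pos=o["tcp_pos"],ori=o["orientation"])
for q in ["knob_grip","block_center","nest"]:
    z={"nest":.012,"block_center":.026,"knob_grip":.064}.get(q,0)
    for m_ in spotter.mark_of(p,q)[:1]: print(q,m_,loc(atz(p,m_["uv"],z,o)))
cv2.imwrite("pics/crop17.png",cv2.resize(im[100:230,170:330],None,fx=4.6,fy=4.6,interpolation=cv2.INTER_CUBIC))
```

```text
16.0 tcp [0.5689 0.0898 0.1504] loc [-50.6   3. ] yaw-th 0.05 w 0.0514 F [ 1.  -0.3  0.2] M [ 0.003 -0.01  -0.022] qv 0.004
knob_grip {'uv': [254.9, 176.4], 'confidence': 0.95} [-44.4  -0.5]
block_center {'uv': [234.2, 120.5], 'confidence': 0.78} [-3.5 17.5]
```

View pics/crop17.png

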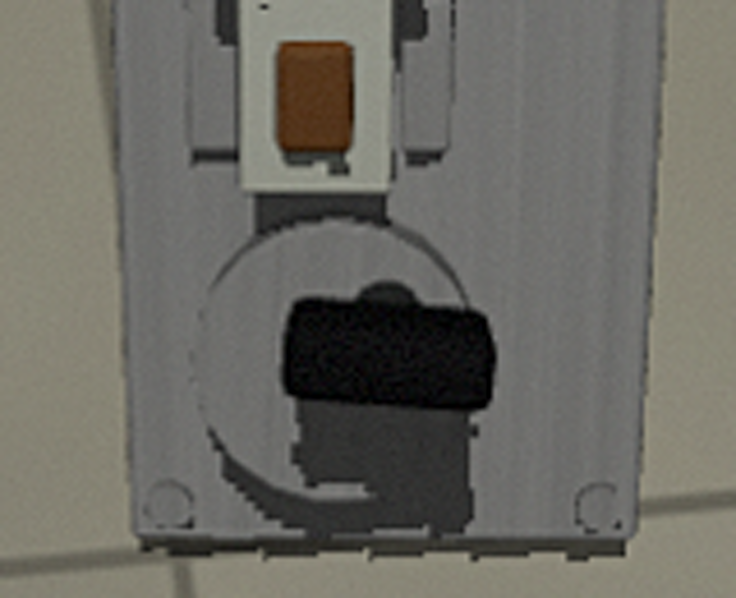

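Run:
```python
from h import *
n=np.load("w10.npz"); p={"intrinsics":n["K"],"D":n["D"],"T_tool_cam":n["T"]}; o={"tcp_pos":n["pos"],"orientation":n["ori"]}
c=lambda u:np.array(u)/4.6+[170,100]-.4
kb=np.array([atz(p,c(u),.076,o) for u in [(288,298),(493,312),(489,410),(283,394)]])
k=kb.mean(0);print(loc(k),[np.linalg.norm(kb[i]-kb[(i+1)%4]).round(4) for i in range(4)])
d=(kb[1]-kb[0]+kb[2]-kb[3])[:2]; b=np.degrees(np.arctan2(d[1],d[0])-th); print("bar dir rel jig x",b,"cam angle",np.radians(-b)-.87)
bl=np.array([atz(p,c(u),.040,o) for u in [(240,190),(388,192)]]); print("block near edge",[loc(x) for x in bl])
P=np.array([loc(atz(p,c(u),.036,o)) for u in [(335,217),(265,238),(420,245),(215,290),(465,295),(200,350),(198,400)]])
from scipy.optimize import least_squares
s=least_squares(lambda a:np.hypot(P[:,0]-a[0],P[:,1]-a[1])-28,[-50,9]); print(s.x,s.fun.round(1))
k[2]=.2;print(tool(o,k))
```

```text
[-41.4   0.3] [np.float64(0.034), np.float64(0.0169), np.float64(0.0348), np.float64(0.0165)]
bar dir rel jig x -94.24565981645962 cam angle 0.7748970695117351
block near edge [array([-19.4,  27.6]), array([-19.8,   0.2])]
[-53.64687096   9.45890876] [ 0.6  0.1 -0.2 -0.2 -0.4 -0.9  0.7]
[ 0.92  0.27 -4.96]
```

carry_out --series "0.69 0.3 0 -0.187 0.4;0 0 0 -0.187 0.4;0 0 0 -0.187 0.4;0 0 0 -0.187 0.4;0 0 0 -0.187 0.4;0 0 0 -0.187 0.4;0 0 0 -0.187 0.4;0 0 0 -0.187 0.4" --grip_force 40

```text
clock: 17.2
tcp_pos: [0.5735, 0.0954, 0.1511]
orientation: [-0.27, -3.13, -0.0]
contact_force: [0.7, -0.5, -0.6]
grip_width: 0.034
```

carry_out --series "0 0 2 0 0.4;0 0 2 0 0.4;0 0 0 0 0.4;0 0 0 0 0.4"

```text
clock: 17.7
tcp_pos: [0.5736, 0.0955, 0.1112]
orientation: [-0.281, -3.129, -0.0]
contact_force: [0.2, 0.2, 0.3]
grip_width: 0.0343
```

Run:
```python
from h import *
o=st();print(o["joints"].round(2))
p=eyes.grab_frame("wrist");im=p["color"];cv2.imwrite("pics/wrist11.png",im)
print(proj(p,wld(-43.7,0,.076),o)); print(tool(o,wld(-43.7,0,.021)))
```

```text
17.7 tcp [0.5736 0.0955 0.1112] loc [-44.5  -1.1] yaw-th 85.62 w 0.0343 F [0.2 0.2 0.3] M [-0.008 -0.047  0.01 ] qv 0.014
[ 0.36  0.57 -0.85  1.82  0.51  0.98  0.69]
[[251.12152529 202.18402111]]
[0.11 0.07 9.02]
```

View pics/wrist11.png

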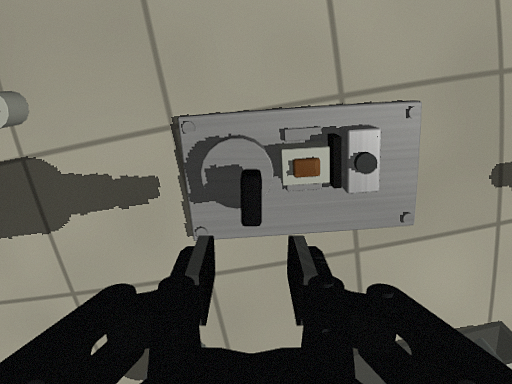

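carry_out --series "0.11 0.07 3 0 0.4;0 0 3 0 0.4;0 0 0 0 0.4;0 0 0 0 0.4"

```text
clock: 18.25
tcp_pos: [0.5736, 0.0966, 0.0527]
orientation: [0.281, 3.127, 0.001]
contact_force: [0.2, 0.2, 0.8]
grip_width: 0.0339
```

Run:
```python
from h import *
o=st();
p=eyes.grab_frame("wrist");im=p["color"];cv2.imwrite("pics/crop18.png",cv2.resize(im[100:300,150:350],None,fx=3,fy=3,interpolation=cv2.INTER_CUBIC))
print(tool(o,wld(-43.7,0,.021)))
```

```text
18.25 tcp [0.5736 0.0966 0.0527] loc [-43.4  -1. ] yaw-th 85.65 w 0.0339 F [0.2 0.2 0.8] M [-0.017 -0.024 -0.001] qv 0.011
[ 0.1  -0.04  3.17]
```

View pics/crop18.png

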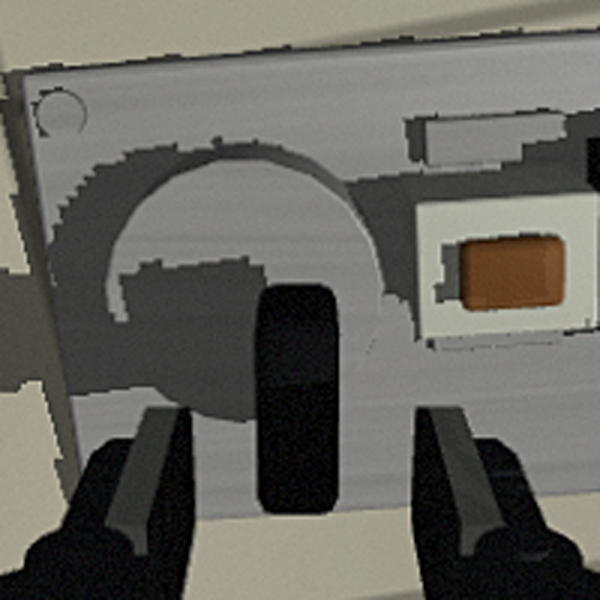

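carry_out --series "0.1 -0.05 1.5 0 0.4;0 0 1.6 0 0.4;0 0 0 0 0.4;0 0 0 0 0;0 0 0 0 0;0 0 0 0 0;0 0 0 0 0"

```text
clock: 19.18
tcp_pos: [0.5716, 0.0959, 0.0205]
orientation: [0.28, 3.129, 0.0]
contact_force: [0.1, 1.4, -1.7]
grip_width: 0.0132
```

Run:
```python
from h import *
o=st();
p=eyes.grab_frame("wrist");im=p["color"];cv2.imwrite("pics/crop19.png",cv2.resize(im[100:300,150:350],None,fx=3,fy=3,interpolation=cv2.INTER_CUBIC))
o=st()
```

```text
19.18 tcp [0.5716 0.0959 0.0205] loc [-44.2   0.9] yaw-th 85.67 w 0.0132 F [ 0.1  1.4 -1.7] M [0.174 0.012 0.057] qv 0.003
19.23 tcp [0.5716 0.0959 0.0205] loc [-44.3   0.9] yaw-th 85.66 w 0.0133 F [-0.5  1.1 -1. ] M [0.234 0.097 0.105] qv 0.002
```

View pics/crop19.png

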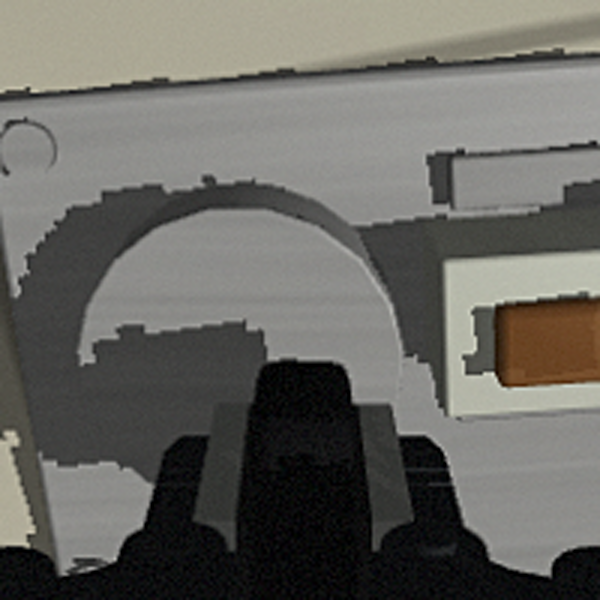

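carry_out --series "0 0 0 0.1 0;0 0 0 0.1 0;0 0 0 0.1 0;0 0 0 0.1 0"

```text
clock: 19.73
tcp_pos: [0.5717, 0.096, 0.0205]
orientation: [0.901, 3.009, 0.001]
contact_force: [0.4, 0.4, -1.9]
grip_width: 0.0129
```

```bash
cat >> h.py <<'E'
def torque(n=12):
    M=[];F=[]
    for i in range(n):
        o=r.get_obs();M.append(o["moment"]);F.append(o["contact_force"]);eyes.grab_frame("wrist")
    M=np.array(M);A=axes(o);y=np.degrees(np.arctan2(A[1,0],A[0,0])-th)
    ang=np.radians(180-y)-.87
    print("t",round(float(o["clock"]),2),"Mz",M[:,2].mean().round(4),"sd",M[:,2].std().round(3),"M",M.mean(0).round(3),"F",np.mean(F,0).round(1),"tool angle->cam",round(ang,3),"w",o["grip_width"].round(4)); return M
E
python3 - <<'E'
from h import *
torque(6);
E
```

```text
Traceback (most recent call last):
  File "h.py", line 43, in torque
    print("t",round(float(o["clock"]),2),"Mz",M[:,2].mean().round(4),"sd",M[:,2].std().round(3),"M",M.mean(0).round(3),"F",np.mean(F,0).round(1),"tool angle->cam",round(ang,3),"w",o["grip_width"].round(4)); return M
                                                                                                                                                                                    ^^^^^^^^^^^^^^^^^^^^^
AttributeError: 'float' object has no attribute 'round'
```

```bash
sed -i 's/o\["grip_width"\].round(4))/round(float(o["grip_width"]),4))/' h.py
python3 - <<'E'
from h import *
print(torque(6)[:,2].round(3));
E
```

```text
t 20.27 Mz -0.0903 sd 0.022 M [ 0.366  0.01  -0.09 ] F [-0.2  1.6 -1. ] tool angle->cam 1.176 w 0.0131
[-0.132 -0.091 -0.06  -0.084 -0.096 -0.078]
```

carry_out --series "0 0 0 0.03 0;0 0 0 0 0"

```text
clock: 20.58
tcp_pos: [0.5717, 0.096, 0.0205]
orientation: [0.942, 2.997, 0.0]
contact_force: [0.3, 2.2, -0.2]
grip_width: 0.0129
```

Run:
```python
from h import *
print(torque(6)[:,2].round(3));
```

```text
t 20.82 Mz -0.0238 sd 0.023 M [ 0.557 -0.007 -0.024] F [-0.1  2.  -0.3] tool angle->cam 1.207 w 0.013
[-0.034 -0.03  -0.048 -0.026 -0.029  0.025]
```

carry_out --series "0 0 0 0.03 0;0 0 0 0.03 0"

```text
clock: 21.12
tcp_pos: [0.5717, 0.096, 0.0205]
orientation: [1.034, 2.966, 0.001]
contact_force: [-0.1, 2.8, 1.0]
grip_width: 0.0132
```

Run:
```python
from h import *
print(torque(6)[:,2].round(3));
```

```text
t 21.38 Mz 0.0302 sd 0.09 M [ 0.744 -0.041  0.03 ] F [0.2 3.1 1. ] tool angle->cam 1.267 w 0.0131
[ 0.194  0.101  0.006 -0.018 -0.074 -0.028]
```

carry_out --series "0 0 0 0.03 0;0 0 0 0.03 0"

```text
clock: 21.68
tcp_pos: [0.5717, 0.096, 0.0205]
orientation: [1.122, 2.934, 0.001]
contact_force: [0.4, 4.0, 0.6]
grip_width: 0.0129
```

Run:
```python
from h import *
print(torque(6)[:,2].round(3)); 
p=eyes.grab_frame("wrist");im=p["color"];cv2.imwrite("pics/wrist12.png",im)
```

```text
t 21.93 Mz 0.0412 sd 0.082 M [ 0.951 -0.097  0.041] F [0.5 4.2 1. ] tool angle->cam 1.327 w 0.0133
[ 0.195  0.085  0.039 -0.011 -0.064  0.003]
```

View pics/wrist12.png

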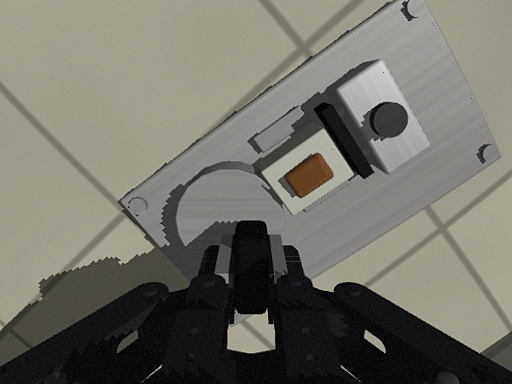

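carry_out --series "0 0 0 0.03 0;0 0 0 0.03 0"

```text
clock: 22.28
tcp_pos: [0.5717, 0.096, 0.0204]
orientation: [1.21, 2.899, 0.001]
contact_force: [0.9, 5.1, 0.3]
grip_width: 0.0129
```

Run:
```python
from h import *
print(torque(5)[:,2].round(3));
```

```text
t 22.48 Mz 0.0569 sd 0.085 M [ 1.121 -0.135  0.057] F [0.6 5.1 1.3] tool angle->cam 1.387 w 0.0134
[ 0.176  0.13   0.047 -0.047 -0.021]
```

carry_out --series "0 0 0 0.03 0;0 0 0 0.03 0"

```text
clock: 22.78
tcp_pos: [0.5717, 0.096, 0.0204]
orientation: [1.295, 2.862, 0.001]
contact_force: [0.2, 5.2, 1.6]
grip_width: 0.0132
```

Run:
```python
from h import *
print(torque(5)[:,2].round(3)); 
p=eyes.grab_frame("wrist");im=p["color"];cv2.imwrite("pics/crop20.png",cv2.resize(im[50:250,170:420],None,fx=3,fy=3,interpolation=cv2.INTER_CUBIC))
```

```text
t 22.98 Mz 0.0697 sd 0.089 M [ 1.128 -0.17   0.07 ] F [0.8 5.  1.4] tool angle->cam 1.447 w 0.0135
[ 0.232  0.092 -0.002  0.035 -0.009]
```

View pics/crop20.png

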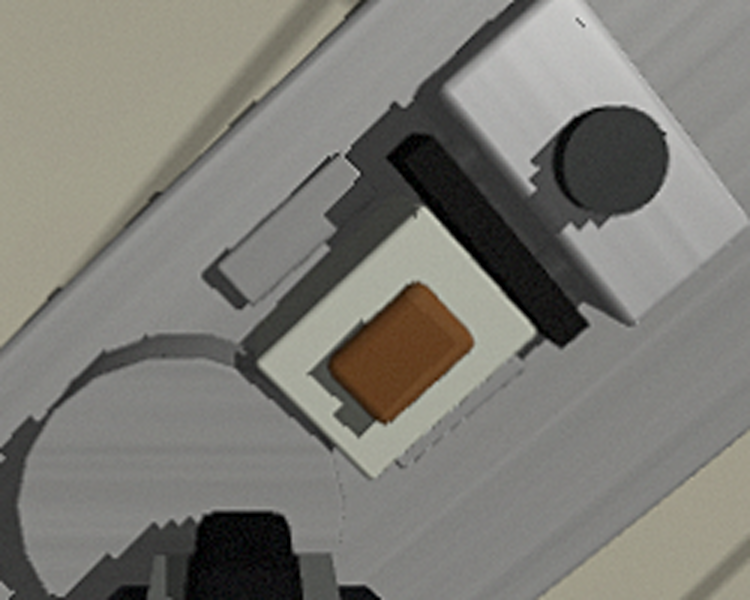

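Run:
```python
from h import *
o=st();p=eyes.grab_frame("wrist")
c=lambda u:np.array(u)/3+[170,50]-.33
for u in [(420,207),(537,330),(372,478),(262,362)]: print("blk",loc(atz(p,c(u),.040,o)))
for u in [(388,157),(560,347),(590,325),(425,135)]: print("pad",loc(atz(p,c(u),.036,o)))
```

```text
23.07 tcp [0.5717 0.096  0.0204] loc [-44.2   0.9] yaw-th 47.27 w 0.0133 F [0.4 6.4 2.2] M [ 1.167 -0.098  0.01 ] qv 0.003
blk [17.4 26.7]
blk [18.8 -0.6]
blk [-16.8  -1.7]
blk [-16.8  25.1]
pad [19.  35.2]
pad [20.2 -6.9]
pad [26.1 -7.3]
pad [25.4 33.9]
```

carry_out --series "0 0 0 0.03 0;0 0 0 0.03 0"

```text
clock: 23.38
tcp_pos: [0.5718, 0.096, 0.0205]
orientation: [1.379, 2.822, 0.001]
contact_force: [0.8, 4.2, 1.3]
grip_width: 0.0133
```

Run:
```python
from h import *
print(torque(5)[:,2].round(3));
```

```text
t 23.57 Mz 0.0813 sd 0.075 M [ 1.178 -0.171  0.081] F [0.6 5.2 1.3] tool angle->cam 1.506 w 0.013
[0.219 0.098 0.005 0.047 0.036]
```

carry_out --series "0 0 0 0.03 0;0 0 0 0.03 0"

```text
clock: 23.88
tcp_pos: [0.5717, 0.096, 0.0205]
orientation: [1.463, 2.78, 0.001]
contact_force: [1.4, 5.1, 2.0]
grip_width: 0.0128
```

Run:
```python
from h import *
print(torque(5)[:,2].round(3));
```

```text
t 24.07 Mz 0.1183 sd 0.087 M [ 1.143 -0.202  0.118] F [1.3 5.9 1.5] tool angle->cam 1.566 w 0.0135
[0.248 0.17  0.124 0.007 0.042]
```

carry_out --series "0 0 0 0.02 0;0 0 0 0.02 0"

```text
clock: 24.38
tcp_pos: [0.5717, 0.096, 0.0204]
orientation: [1.517, 2.751, 0.001]
contact_force: [1.2, 4.7, 0.8]
grip_width: 0.0132
```

Run:
```python
from h import *
print(torque(8)[:,2].round(3)); 
p=eyes.grab_frame("wrist");im=p["color"];cv2.imwrite("pics/crop21.png",cv2.resize(im[50:250,170:420],None,fx=3,fy=3,interpolation=cv2.INTER_CUBIC))
```

```text
t 24.73 Mz 0.2107 sd 0.055 M [ 1.134 -0.211  0.211] F [1.1 5.3 1.1] tool angle->cam 1.606 w 0.013
[0.308 0.268 0.223 0.148 0.147 0.175 0.244 0.174]
```

View pics/crop21.png

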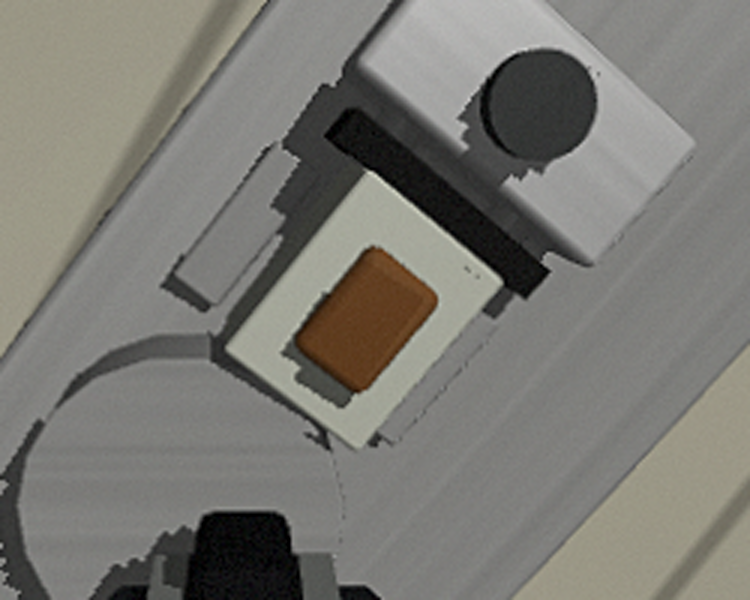

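carry_out --series "0 0 0 0.02 0;0 0 0 0.02 0"

```text
clock: 25.08
tcp_pos: [0.5718, 0.096, 0.0204]
orientation: [1.572, 2.72, 0.001]
contact_force: [1.7, 5.2, 1.8]
grip_width: 0.0136
```

Run:
```python
from h import *
print(torque(10)[:,2].round(3));
```

```text
t 25.52 Mz 0.2762 sd 0.05 M [ 1.151 -0.201  0.276] F [1.1 5.  1.6] tool angle->cam 1.645 w 0.013
[0.403 0.299 0.309 0.256 0.255 0.277 0.273 0.247 0.226 0.218]
```

carry_out --series "0 0 0 0.02 0;0 0 0 0 0"

```text
clock: 25.82
tcp_pos: [0.5717, 0.096, 0.0204]
orientation: [1.598, 2.704, 0.001]
contact_force: [0.4, 5.3, 1.3]
grip_width: 0.0129
```

Run:
```python
from h import *
print(torque(14)[:,2].round(3));
```

```text
t 26.48 Mz 0.2885 sd 0.029 M [ 1.137 -0.211  0.289] F [0.9 5.1 1.4] tool angle->cam 1.665 w 0.0131
[0.247 0.268 0.257 0.291 0.24  0.293 0.312 0.287 0.293 0.301 0.266 0.316
 0.327 0.343]
```

carry_out --series "0 0 0 0 0.4;0 0 0 0 0.4;0 0 0 0 0.4;0 0 -2 0 0.4;0 0 -4 0 0.4;0 0 -5 0 0.4;-3 0 -3 0 0.4;0 0 0 0 0.4"

```text
clock: 27.52
tcp_pos: [0.589, 0.0673, 0.1644]
orientation: [1.602, 2.695, 0.004]
contact_force: [-0.1, -0.4, -0.5]
grip_width: 0.0342
```

carry_out --series "0 0 0 0 0.4;0 0 0 0 0.4"

```text
clock: 27.78
tcp_pos: [0.5848, 0.0702, 0.1596]
orientation: [-1.597, -2.703, 0.001]
contact_force: [0.2, 0.6, -0.2]
grip_width: 0.0342
```

Run:
```python
from h import *
o=st()
p=eyes.grab_frame("wrist");im=p["color"];cv2.imwrite("pics/wrist13.png",im)
np.savez("w13.npz",K=p["intrinsics"],D=p["D"],T=p["T_tool_cam"],pos=o["tcp_pos"],ori=o["orientation"])
t=eyes.grab_frame("top");cv2.imwrite("pics/top1.png",t["color"])
cv2.imwrite("pics/crop22.png",cv2.resize(im[50:250,170:420],None,fx=3,fy=3,interpolation=cv2.INTER_CUBIC))
```

```text
27.77 tcp [0.5848 0.0702 0.1596] loc [-68.5 -14.9] yaw-th 34.75 w 0.0342 F [ 0.2  0.6 -0.2] M [-0.034 -0.025  0.027] qv 0.005
```

View pics/wrist13.png

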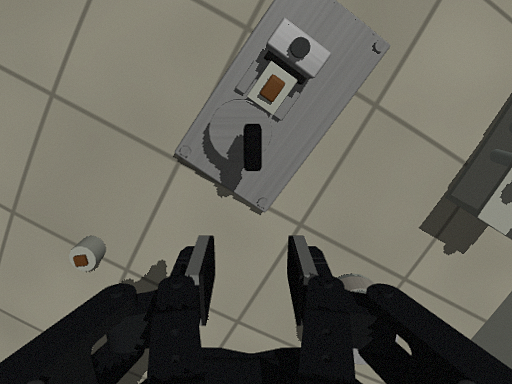

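View pics/crop22.png

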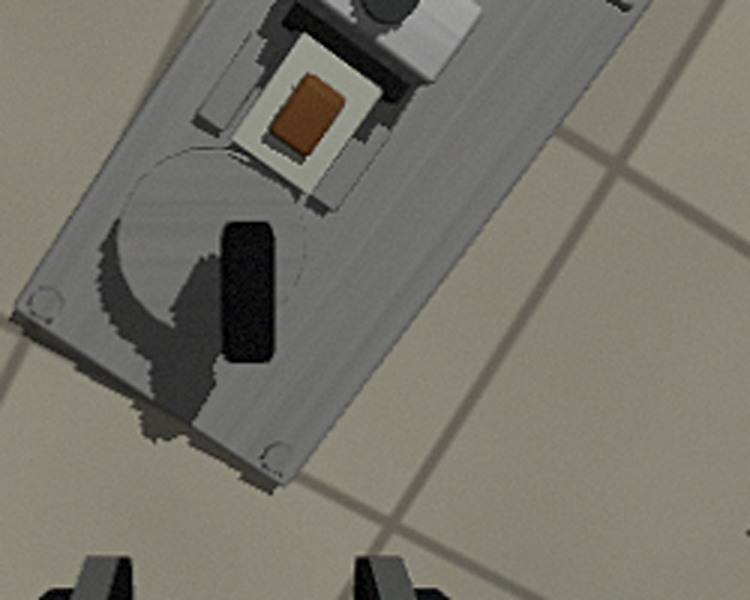

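View pics/top1.png

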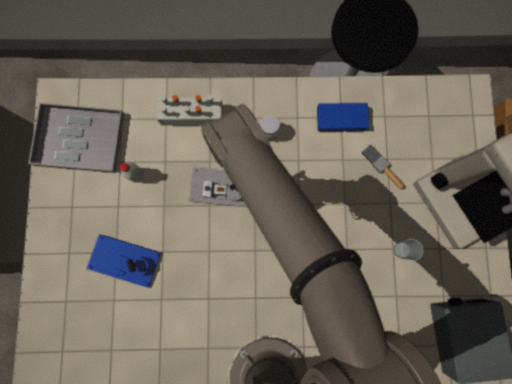

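Run:
```python
from h import *
n=np.load("w13.npz"); p={"intrinsics":n["K"],"D":n["D"],"T_tool_cam":n["T"]}; o={"tcp_pos":n["pos"],"orientation":n["ori"]}
c=lambda u:np.array(u)/3+[170,50]-.33
W=np.array([atz(p,c(u),.040,o) for u in [(302,35),(382,92),(314,194),(232,140)]])
print([loc(x) for x in W], loc(W.mean(0))); d=(W[0]-W[3]+W[1]-W[2])[:2];print(np.degrees(np.arctan2(d[1],d[0])-th))
kb=np.array([atz(p,c(u),.076,o) for u in [(248,225),(248,360)]]);d=(kb[1]-kb[0]);b=np.degrees(np.arctan2(d[1],d[0])-th);print("bar",b,np.radians(-b%180)-.87)
r.hand_in();
```

```text
[array([20.3, 26.4]), array([20.7, -1. ]), array([-13.4,  -1.9]), array([-14.4,  26.1])] [ 3.3 12.4]
0.9846559842088038
bar -145.20628955822136 1.6643278473952248
the job is handed in; nothing more can be done
```

The specimen block is on the jig floor between the rails, let go and clamped. I've handed the job in, and no verdict came back.

**Placing:** My first grasp closed above the block without harm. The fingertips stand about 35–40 mm farther back than `r.tip_reach` (8 mm) says. I lowered the grasp to match, picked the block up across its 28 mm width and set it down 2–4 mm short of the nest point in x.

**Clamping:** I turned the knob clockwise from about 0.77 to 1.66 rad. Pad pressure began at about 1.57 rad. The held torque ended at 0.289 N m, close to the 0.28 that goes with 11 N. Just before the last 0.02 rad of turn, the torque while turning was about 0.40 N m, which also fits 10–12 N. I had no direct force reading, so the clamping force is inferred from these.

**Last checks, after letting go:**
- **Knob:** the bar was still at 1.66 rad in the picture.
- **Block:** it stood about 1° off square to the jig, between the rails, against the pad and the lobe.
- **Robot:** the gripper was well clear with no contact force.
- **Bystanders:** in the final top view, those in sight were where they started. The arm hid the stubs, though the round stub was still standing in the wrist picture. I did not recheck the thin stub at the end, but the arm never came near it at bench height.

**Disagreement:** the plate corners and the knob put the jig origin about 2 mm apart, which is within the stated calibration.

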